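# Hang a saggar lid on a lifting rod and hold it over its saggar

## Task

The saggar lid has a fresh coat, so do not touch it with the gripper: pick up the steel rod from its cradle, push one end of it through the eye on the lid and lift the lid with it. Carry the lid over the glaze jars, without disturbing the jars, to the saggar (the open clay box), and hold it still there: hanging level, centred over the saggar and lined up with it (long side along long side), its underside about one to two centimetres above the rim and never touching the saggar. Finish like that, still holding the rod with the lid hanging on it; put nothing down.

Things in the scene. Friction and masses are not known exactly. Their poses are not given: they have to be found in the camera images.
- rod: the lifting rod: straight plain round steel rod, 220 mm long, 10 mm thick, 90 g, both ends alike, lying level in the two notches of the cradle, its axis 55 mm above the table. Origin at its middle (on its axis); x runs along the rod.
- cradle: wooden rod cradle fixed to the table: plank 150 x 60 x 12 mm with two notched posts, 14 mm thick along the rod, 61 mm high over all, 120 mm apart centre to centre; the rod lies in them along the cradle's x with its middle about half-way between the posts, 43 mm clear above the plank. Origin at the centre of the plank's underside, on the table; z up.
- lid: the saggar lid, unglazed fireclay, loose, about 110 to 200 g, lying flat on the table: plate 116 (x) x 146 (y) mm, 9 mm thick, with a locating step 92 x 122 mm, 6 mm deep, under it (top of the plate is 15 mm above the underside) and a lug standing on its middle. Origin at the centre of the step's underside; z up, y along the long side.
- lid_eye (a point): centre of the eye in the lid's lug: a round through hole 18 mm wide along the lid's x, 50 mm above the lid's underside. The lug is 24 mm thick along x, 40 mm wide along y and ends 14 mm above the eye centre. Axes as the lid's. The lid's weight is balanced right under the eye, so that it hangs level on a level rod, the rod then bearing against the top of the hole.
- saggar: the saggar: open fireclay box, 116 (x) x 146 (y) mm outside, 70 mm high, walls 8 mm, so the mouth is 100 x 130 mm; fixed to the table. Origin at the centre of its underside; z up, y along the long side.
- saggar_rim (a point): centre of the saggar's mouth, level with the top of its rim, 70 mm above the table; axes as the saggar's.
- jar_a_mid (a point): middle of the white glaze jar with blue lid, 56 mm across, 70 mm tall, standing loose between lid and saggar; z up.
- jar_b_mid (a point): middle of the brown glaze jar with black lid, 48 mm across, 60 mm tall, standing loose between lid and saggar, one jar behind the other; z up.
Not all that is in view belongs to the job. What is shaped like the lid but turquoise is not meant.

How it is judged:
By the outcome, as a careful person would: the job done as asked, in the order asked, and still so for the second after the job is handed in, while the arm keeps its last pose, push and grip.
It also fails if it takes over 67 s, if anything falls off the work surface, if the arm or the gripper's body presses on something with over 40 N, if the wrist force passes 120 N, or if a joint passes its speed limit or range.

## Robot

A 7-joint arm with a two-finger parallel gripper is mounted at the origin on a cart in front of the work surface, level with it; the furniture and walls round the work are solid. World frame = base frame: x ahead of the robot, y to its left, z up, the work surface at z = 0. Lengths are in m, angles in rad, forces in N, time in s.
With the tool pointing down it reaches from about 0.425 to 0.925 m from the base axis. Payload 6.8 kg.
Tool frame: the origin (TCP) lies on the front face of the gripper's body, between the roots of the fingers; the fingertips stand 73 mm ahead of it and the grasp point (between the pads) lies 54 mm ahead of it (bot.finger_overhang is the z of the fingertips in the tool frame, in m); z points along the fingers, y is the line along which they close (so a half turn about z gives the same grasp; the last joint's range is limited). The gripper opens to 85 mm and grips with 20 to 120 N. Pads are 22 mm wide; open, the fingers measure 114 mm over their backs; the gripper's body (76 mm by 85 mm) begins 54 mm behind the grasp point. The pads swing forward as they close: fully open they stand 13 mm farther back than shut.
Start: joints at [-1.413, 0.477, 0.022, 1.555, -0.011, 1.109, -0.083], TCP at [0.177, 0.651, 0.304] pointing down, gripper open.
Joint ranges: [-2.96, 2.96], [-0.34, 2.1], [-1.41, 1.46], [0.24, 2.44], [-1.37, 4.51], [0.17, 1.92], [-2.96, 2.96]. Speed limits (rad/s): [2.39, 2.39, 3.14, 3.14, 3.14, 3.14, 3.14].

## Interface

Orientations are given as a unit quaternion [w, x, y, z].
In Python, from station import bot gives the robot as it stands.
- The arm moves only by the tool servo_tool, never from a script. Its argument "motion" is one flat list of numbers, 7 for each row, row after row: the shift along the tool's x, y, z as a fraction of full scale, then the turn, a rotation vector about the tool's x, y, z as a fraction of full scale, then the closure, from 0 (fully open) to 1 (shut). In form: [tx, ty, tz, ax, ay, az, gripper, tx, ty, tz, ax, ay, az, gripper, ...]. A call has 1 to 5 rows; each row shifts and turns the commanded pose from where the row before left it, along the tool's axes as they then stand; what a row does not reach is not made up. Full scale, the value 1, is 0.02 m for a shift and 0.15 rad for a turn. A row lasts 1/8 s, in which the tool goes at most 62.5 mm and 10.7 degrees, less where a joint would pass 70% of its speed; a pose out of reach is approached as far as the arm can. A call with a number of a shift or a turn outside -1 to 1 is refused whole. A call with a gripper value outside its range is refused whole. The fingers move at their own pace and stop on an object; "grip_force" is the grip in N (left out, the last holds). Time passes only in rows, so rows that do not move let the fingers close. It gives the time, the measured TCP pose, the force, the opening and the grip force at its end, in the units of the state.
- bot.get_obs(): the state, without advancing time (a new reading comes with each control period).
- bot.read_camera(name): name is "scene" or "top" or "wrist"; returns the picture (400x640x3 uint8, red, green, blue); there is no depth.
- bot.get_calibration(name): a dict with "mtx" (3x3 intrinsics, pixels), "rvec" (rotation vector, rad) and "tvec" (3), from world to camera coordinates, as OpenCV has them. Camera axes: x right, y down, z forward; pixel columns grow to the right and rows downward; lengths in m; the calibration is good to about 2 mm. A picture is of the moment at which its call begins: read the wrist's pose just before it. get_calibration takes no time and is no camera call; for the wrist camera it gives the pose at the moment of the call.
- bot.hand_in(): hands the job in; it is judged then, once.
Trained networks look in the newest picture that a camera, given by its name, has taken for a name from the list of things; names that differ only in an ending like _2 or _b are one class to them, and where a whole thing is asked for, a point or a joint stands for the part that bears it (a point fixed in the world has none). Each returns a list of dicts, best first, with "p" (0 to 1); they miss things now and then, are a little off and sometimes report something else, mostly with a low value. They report only what shows in the picture. A call takes as long as a camera call. They do not tell look-alikes from the thing itself.
- bot.boxes_of(camera, name): "uv" ([column, row] in pixels, amid what is visible of it).
The state is a dict: "t": time; "q": joint angles; "joint_vel": joint speeds; "joint_torque": joint torques, N m; "eef_pos": TCP position; "tool_rot": TCP orientation; "contact_force": force on the tool from outside, world axes, zero at the start; "torque": the same for the moment, N m; "gripper_width": opening from 0.0 (shut) to 1.0 (fully open); "grasp_force": force on a finger pad.
Only numpy, scipy, OpenCV 4.12 (cv2) and the standard library are available. Lean on these libraries where they do the work, as an engineer would, in place of code of your own. Each camera call takes 0.05 s, during which the arm holds its last target. There are 200 camera calls.

## Working session

There is one attempt and no reset: what is moved stays moved. The work goes in short steps, Python scripts to look and compute and a tool call to move; the robot and the scene stay as the last step left them, time stands still between calls to the robot, and variables do not carry over. Pictures are saved under pics/ and viewed, at most 10 in all, crops included, and the job is handed in when it is done.

Besides the shell and the picture viewer there is one more tool, called after "Call:" as name(argument=value, ...), one argument or row to a line, values as JSON. servo_tool: Moves the arm, as the interface text tells. Shift numbers are shares of 0.02 m and turn numbers shares of 0.15 rad, none past 1 either way. Its arguments: {"type":"object","properties":{"motion":{"type":"array","items":{"type":"number","minimum":-1,"maximum":1}},"grip_force":{"type":"number"}},"required":["motion"]}

```bash
mkdir -p pics; ls; python3 - <<'E'
from station import bot
import cv2,numpy as np
o=bot.get_obs();print({k:np.round(v,3).tolist() for k,v in o.items()})
for c in("scene","top"):
    im=bot.read_camera(c);cv2.imwrite(f"pics/{c}0.png",im[:,:,::-1])
    k=bot.get_calibration(c);print(c,np.round(k["mtx"],1).tolist(),k["rvec"],k["tvec"])
    for n in("rod","cradle","lid","lid_eye","saggar","saggar_rim","jar_a_mid","jar_b_mid"):
        print(n,[(np.round(b["uv"],1).tolist(),round(b["p"],2)) for b in bot.boxes_of(c,n)])
E
```

```text
pics
{'t': 0.0, 'q': [-1.413, 0.478, 0.022, 1.556, -0.011, 1.109, -0.083], 'joint_vel': [-0.0, -0.0, 0.001, 0.001, -0.001, 0.002, 0.002], 'joint_torque': [0.0, -59.645, 1.608, -28.12, 0.012, 0.009, -0.0], 'eef_pos': [0.177, 0.651, 0.303], 'tool_rot': [-0.0, 0.133, 0.991, -0.001], 'contact_force': [0.603, 0.331, -0.009], 'torque': [0.01, -0.023, -0.067], 'grasp_force': 0.0, 'gripper_width': 1.001}
scene [[363.1, 0.0, 327.3], [0.0, 363.1, 200.8], [0.0, 0.0, 1.0]] [ 0.82996441 -2.24880345  1.42634856] [0.39231057 0.27659988 0.5896023 ]
rod [([359.6, 249.4], 0.82)]
cradle [([362.8, 263.1], 0.85)]
lid [([336.3, 204.4], 0.85), ([380.4, 185.7], 0.7)]
lid_eye [([332.7, 203.6], 0.92), ([380.5, 183.5], 0.65)]
saggar [([202.5, 265.1], 0.86)]
saggar_rim [([204.3, 266.4], 0.78)]
jar_a_mid [([262.8, 215.5], 0.83)]
jar_b_mid [([298.4, 223.5], 0.75), ([337.2, 206.0], 0.25)]
top [[480.8, 0.0, 319.4], [0.0, 480.8, 200.5], [0.0, 0.0, 1.0]] [ 2.10591795 -2.12346252  0.21024392] [-0.09428562  0.57039621  1.06725829]
rod [([280.4, 262.0], 0.88)]
cradle [([287.1, 266.3], 0.94)]
lid [([360.5, 174.0], 0.79), ([454.7, 176.9], 0.7)]
lid_eye [([357.0, 175.3], 0.58)]
saggar [([177.4, 172.5], 0.65)]
saggar_rim [([176.1, 172.7], 0.71)]
jar_a_mid [([273.0, 143.3], 0.97)]
jar_b_mid [([289.8, 179.2], 0.77)]
```

View pics/top0.png

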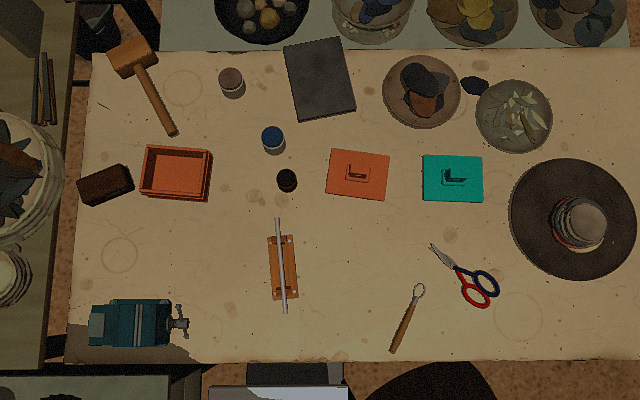

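View pics/scene0.png

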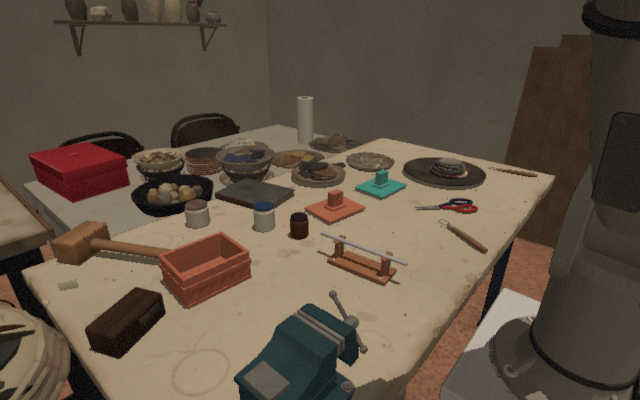

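Candidates for the lid: the orange plate with a lug at top (357,175), and the turquoise look-alike at (454,178). The orange saggar box at (176,173) is the same colour as the lid. I choose the orange plate. Next I fit the outlines and make a close crop.

```bash
cat > h.py <<'E'
from station import bot
import cv2,numpy as np
from scipy.spatial.transform import Rotation as R
def cam(c):
    k=bot.get_calibration(c);return k["mtx"],cv2.Rodrigues(np.array(k["rvec"]))[0],np.array(k["tvec"]).ravel()
def onz(c,uv,z,K=None):
    M,Rm,t=K or cam(c);o=-Rm.T@t
    p=np.c_[np.atleast_2d(uv),np.ones(len(np.atleast_2d(uv)))]
    d=(Rm.T@np.linalg.inv(M)@p.T).T
    return o+d*((z-o[2])/d[:,2])[:,None]
def proj(c,P,K=None):
    M,Rm,t=K or cam(c);q=(M@(Rm@np.atleast_2d(P).T+t[:,None])).T
    return q[:,:2]/q[:,2:]
def pose():
    o=bot.get_obs();return np.array(o["eef_pos"]),R.from_quat(np.array(o["tool_rot"])[[1,2,3,0]]),o
E
python3 - <<'E'
from h import *
im=cv2.imread("pics/top0.png")
hsv=cv2.cvtColor(im,cv2.COLOR_BGR2HSV)
print("cam pos",(-cam("top")[1].T@cam("top")[2]).round(3))
m=cv2.inRange(hsv,(2,120,80),(14,255,255))
for name,(u,v),z in(("lid",(357,175),.015),("saggar",(176,173),.07)):
    mm=np.zeros_like(m);mm[v-45:v+45,u-45:u+45]=m[v-45:v+45,u-45:u+45]
    if 1:
        cs=max(cv2.findContours(mm,cv2.RETR_EXTERNAL,cv2.CHAIN_APPROX_NONE)[0],key=cv2.contourArea)
        w=onz("top",cs[:,0,:].astype(float),z)[:,:2]
        r=cv2.minAreaRect((w*1000).astype(np.float32));print(name,r, "px area",len(cs))
for u,v in((278,219),(285,312)): print("rodend",onz("top",(u,v),.055).round(4))
for n,uv,z in(("ja",(273,143.3),.035),("jb",(289.8,179.2),.03),("cr",(287,266),.006),("sag",(176,172.7),.07),("lid eye",(357,175),.05)): print(n,onz("top",uv,z).round(3))
for n,uv,z in(("ja",(262.8,215.5),.035),("jb",(298.4,223.5),.03),("sag",(204,266),.07),("lid eye",(332.7,203.6),.05),("rod",(359.6,249.4),.055)): print("scene",n,onz("scene",uv,z).round(3))
a=cv2.resize(im[120:320,120:420],None,fx=2.6,fy=2.6,interpolation=cv2.INTER_CUBIC)
cv2.imwrite("pics/crop0.png",a)
E
```

```text
cam pos [ 0.345 -0.101  1.159]
lid ((644.7103881835938, -192.45037841796875), (145.5365753173828, 115.04168701171875), 81.22756958007812) px area 202
saggar ((636.2997436523438, 245.05361938476562), (145.89663696289062, 104.139892578125), 86.4865951538086) px area 217
rodend [[ 0.5271 -0.0023  0.055 ]]
rodend [[ 0.3161 -0.0199  0.055 ]]
ja [[0.718 0.014 0.035]]
jb [[ 0.628 -0.028  0.03 ]]
cr [[ 0.422 -0.02   0.006]]
sag [[0.636 0.236 0.07 ]]
lid eye [[ 0.632 -0.189  0.05 ]]
scene ja [[0.728 0.014 0.035]]
scene jb [[ 0.631 -0.024  0.03 ]]
scene sag [[0.6   0.273 0.07 ]]
scene lid eye [[ 0.614 -0.145  0.05 ]]
scene rod [[0.417 0.003 0.055]]
```

View pics/crop0.png

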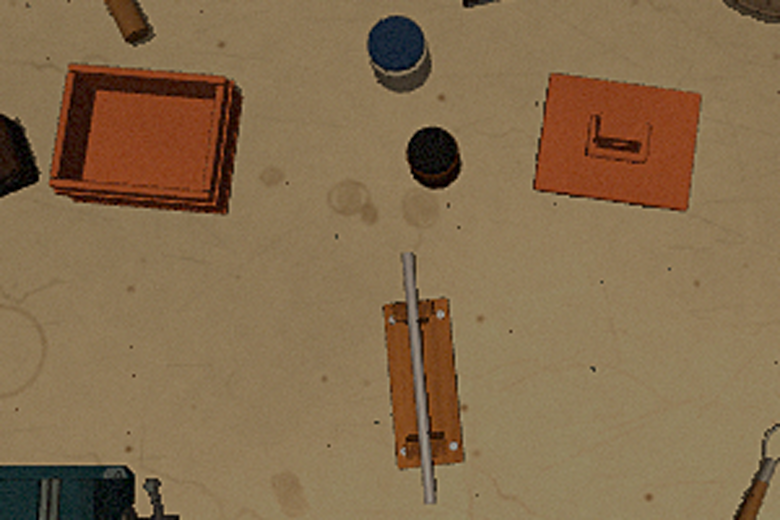

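The crop shows the orange plate with its upright lug at crop (618,137), the saggar box at (145,135), the jars at (397,45) and (434,155), and the rod on the cradle from (408,255) to (430,500). The choice of the orange lid holds.

Plan: grasp the rod about 25 mm in front of its middle, because near reach is limited. Lift it, turn the hand half round so the long end points away, then push it through the eye from the robot side.

Call:
servo_tool(
  motion=[-1,-0.8,0,0,0,0,0,-1,-0.8,0,0,0,0,0,-1,-0.8,0,0,0,0,0,-1,-0.8,0,0,0,0,0,-1,-0.8,0,0,0,0,0],
)

```text
t: 1.52
eef_pos: [0.2537, 0.5466, 0.304]
tool_rot: [0.0, 0.133, 0.991, 0.0]
contact_force: [0.9, 0.9, -1.2]
gripper_width: 0.997
grasp_force: 0.0
```

Call:
servo_tool(
  motion=[-1,-0.8,0,0,0,0,0,-1,-0.8,0,0,0,0,0,-1,-0.8,0,0,0,0,0,-1,-0.8,0,0,0,0,0,-1,-0.8,0,0,0,0,0],
)

```text
t: 2.15
eef_pos: [0.3291, 0.4429, 0.304]
tool_rot: [-0.0, 0.133, 0.991, 0.0]
contact_force: [0.1, -0.1, -0.6]
gripper_width: 0.997
grasp_force: 0.0
```

Call:
servo_tool(
  motion=[-1,-1,0,0,0,-0.5,0,-1,-1,0,0,0,-0.5,0,-1,-1,0,0,0,-0.5,0,-1,-1,0,0,0,-0.5,0,-1,-1,0,0,0,-0.33,0],
)

```text
t: 2.78
eef_pos: [0.4162, 0.3325, 0.3041]
tool_rot: [0.0, -0.043, 0.999, 0.0]
contact_force: [0.1, 0.7, 0.7]
gripper_width: 0.998
grasp_force: 0.0
```

Call:
servo_tool(
  motion=[0,-1,0,0,0,0,0,0,-1,0,0,0,0,0,0,-1,0,0,0,0,0,0,-1,0,0,0,0,0,0,-1,0,0,0,0,0],
)

```text
t: 3.4
eef_pos: [0.4237, 0.2333, 0.304]
tool_rot: [0.0, -0.042, 0.999, 0.0]
contact_force: [0.3, 0.3, -0.0]
gripper_width: 0.996
grasp_force: 0.0
```

Call:
servo_tool(
  motion=[0,-1,0.4,0,0,0,0,0,-1,0.4,0,0,0,0,0,-1,0.4,0,0,0,0,0,-1,0.4,0,0,0,0,0,-1,0.4,0,0,0,0],
)

```text
t: 4.03
eef_pos: [0.4322, 0.1336, 0.2637]
tool_rot: [0.0, -0.042, 0.999, 0.0]
contact_force: [0.3, 0.2, 0.2]
gripper_width: 0.998
grasp_force: 0.0
```

Call:
servo_tool(
  motion=[0,-1,0.5,0,0,0,0,0,-1,0.5,0,0,0,0,0,-1,0.5,0,0,0,0,0,-1,0.5,0,0,0,0,0,-1,0.5,0,0,0,0],
)

```text
t: 4.65
eef_pos: [0.4405, 0.0341, 0.2137]
tool_rot: [0.0, -0.042, 0.999, 0.0]
contact_force: [0.3, 0.0, 0.3]
gripper_width: 0.999
grasp_force: 0.0
```

Call:
servo_tool(
  motion=[0,-1,0,0,0,0,0,0,-0.9,0,0,0,0,0,0,0,0,0,0,0,0],
)

```text
t: 5.03
eef_pos: [0.4436, -0.0041, 0.214]
tool_rot: [0.0, -0.04, 0.999, -0.0]
contact_force: [0.1, 0.1, -0.0]
gripper_width: 1.0
grasp_force: 0.0
```

```bash
python3 - <<'E'
from h import *
p,r,o=pose();print(p,r.as_matrix().round(3).tolist(),np.round(o["q"],2))
K=cam("wrist");print("cam in tool",r.apply(-K[1].T@K[2]-p,inverse=True).round(3),"view dir tool",(r.inv().as_matrix()@K[1][2]).round(2))
im=bot.read_camera("wrist");cv2.imwrite("pics/w1.png",im[:,:,::-1])
print([(b["uv"],b["p"]) for b in bot.boxes_of("wrist","rod")])
print(proj("wrist",[[.527,-.002,.055],[.316,-.02,.055]]))
E
```

```text
[ 0.44359825 -0.00412677  0.21397248] [[-0.997, -0.081, 0.0], [-0.081, 0.997, -0.0], [-0.0, -0.0, -1.0]] [-0.4   0.22  0.31  2.19 -0.1   0.74  1.62]
cam in tool [ 0.066 -0.    -0.071] view dir tool [-0.26  0.    0.97]
[([315.4, 149.4], 0.95), ([294.9, 349.1], 0.26), ([527.1, 391.0], 0.25)]
[[312.13849505 309.33974466]
 [309.08047512  -4.11630065]]
```

View pics/w1.png

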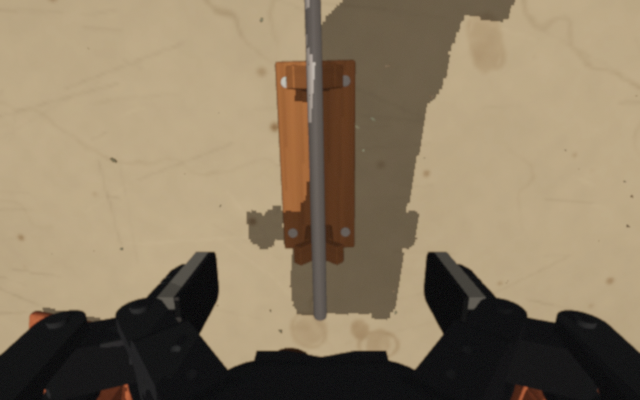

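Wrist view: the rod runs from about (313,0) to its far end at (320,317), centred between the fingers, with the cradle posts at rows 75 and 245.

```bash
python3 - <<'E'
from h import *
p,r,o=pose()
w=onz("wrist",[(320,317),(313,2),(316,75),(318.5,245)],.055);print(w.round(4))
d=w[0]-w[1];print(np.degrees(np.arctan2(d[1],d[0])))
posts=onz("wrist",[(316,75),(318.5,248)],.061);print(posts.round(4))
m=posts.mean(0);g=m+.025*d/np.linalg.norm(d);print("mid",m,"grasp",g,"tool delta",r.apply(g-p,inverse=True)/.02)
E
```

```text
[[ 0.5331  0.0045  0.055 ]
 [ 0.3191 -0.0174  0.055 ]
 [ 0.36   -0.0124  0.055 ]
 [ 0.4745 -0.0015  0.055 ]]
5.840302082506125
[[ 0.3604 -0.0123  0.061 ]
 [ 0.4742 -0.0015  0.061 ]]
mid [ 0.41731466 -0.00685801  0.061     ] grasp [ 0.44218489 -0.00431411  0.061     ] tool delta [ 0.08386178 -0.09099535  7.64771157]
```

Call:
servo_tool(
  motion=[-0.1,0,1,0,0,-0.1,0,-0.1,0,1,0,0,0,0,0,0,1,0,0,0,0,0,0,1,0,0,0,0,0,0,0.8,0,0,0,0],
)

```text
t: 5.75
eef_pos: [0.4476, -0.0012, 0.1172]
tool_rot: [-0.0, -0.05, 0.999, 0.0]
contact_force: [1.1, -0.1, 0.7]
gripper_width: 1.002
grasp_force: 0.0
```

Call:
servo_tool(
  motion=[0,0,0.45,0,0,0,0,0,0,0,0,0,0,1,0,0,0,0,0,0,1,0,0,0,0,0,0,1,0,0,0,0,0,0,1],
  grip_force=80,
)

```text
t: 6.38
eef_pos: [0.4482, -0.0039, 0.1094]
tool_rot: [0.001, -0.049, 0.999, -0.001]
contact_force: [0.3, -29.8, 10.1]
gripper_width: 0.148
grasp_force: 14.9
```

Call:
servo_tool(
  motion=[0,0,0,0,0,0,1,0,0,0,0,0,0,1,0,0,0,0,0,0,1,0,0,0,0,0,0,1],
  grip_force=110,
)

```text
t: 6.88
eef_pos: [0.4484, -0.0059, 0.1097]
tool_rot: [0.001, -0.048, 0.999, -0.002]
contact_force: [0.6, -12.5, 7.0]
gripper_width: 0.074
grasp_force: 107.7
```

Call:
servo_tool(
  motion=[0,0,-0.5,0,0,0,1,0,0,-1,0,0,0,1,0,0,-1,0,0,0,1,0,0,-1,0,0,0,1,0,0,-1,0,0,0,1],
)

```text
t: 7.5
eef_pos: [0.4476, -0.0019, 0.1999]
tool_rot: [0.0, -0.05, 0.999, 0.0]
contact_force: [0.7, 0.4, -0.4]
gripper_width: 0.074
grasp_force: 107.6
```

```bash
python3 - <<'E'
from h import *
p,r,o=pose();print(p,o["gripper_width"],o["grasp_force"],o["contact_force"])
a=bot.read_camera("wrist")
b=bot.read_camera("scene")
cv2.imwrite("pics/w2.png",np.vstack([cv2.resize(a,(480,300)),cv2.resize(b[130:330,220:540],(480,300))])[:,:,::-1])
E
```

```text
[ 0.44758261 -0.0018872   0.19992093] 0.07416635666421405 107.61300802230835 [ 0.70024383  0.37074363 -0.35578787]
```

View pics/w2.png

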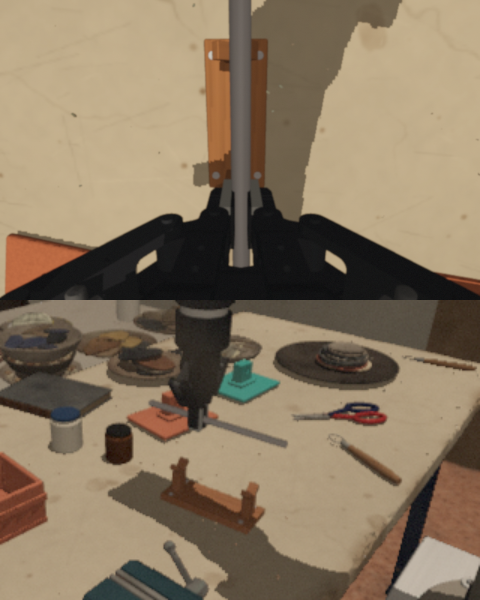

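The rod is held level and clear of the cradle. Now the half turn, with the tool x and camera ending up facing the lid.

Call:
servo_tool(
  motion=[0,0,0,0,0,1,1,0,0,0,0,0,1,1,0,0,0,0,0,1,1,0,0,0,0,0,1,1,0,0,0,0,0,1,1],
)

```text
t: 8.22
eef_pos: [0.4473, -0.002, 0.1982]
tool_rot: [-0.0, 0.322, 0.947, -0.0]
contact_force: [-0.0, 0.5, -1.0]
gripper_width: 0.074
grasp_force: 107.7
```

Call:
servo_tool(
  motion=[0,0,0,0,0,1,1,0,0,0,0,0,1,1,0,0,0,0,0,1,1,0,0,0,0,0,1,1,0,0,0,0,0,1,1],
)

```text
t: 8.85
eef_pos: [0.4473, -0.0021, 0.1983]
tool_rot: [-0.0, 0.646, 0.763, -0.0]
contact_force: [-0.6, -0.2, -1.4]
gripper_width: 0.076
grasp_force: 107.5
```

Call:
servo_tool(
  motion=[0,0,0,0,0,1,1,0,0,0,0,0,1,1,0,0,0,0,0,1,1,0,0,0,0,0,1,1,0,0,0,0,0,1,1],
)

```text
t: 9.48
eef_pos: [0.4473, -0.0021, 0.1983]
tool_rot: [-0.0, 0.881, 0.473, -0.0]
contact_force: [0.2, -1.2, -1.3]
gripper_width: 0.073
grasp_force: 107.5
```

Call:
servo_tool(
  motion=[0,0,0,0,0,1,1,0,0,0,0,0,1,1,0,0,0,0,0,1,1,0,0,0,0,0,1,1,0,0,0,0,0,1,1],
)

```text
t: 10.1
eef_pos: [0.4473, -0.002, 0.1983]
tool_rot: [0.0, 0.993, 0.118, -0.0]
contact_force: [-1.1, 1.1, -1.6]
gripper_width: 0.081
grasp_force: 107.5
```

Call:
servo_tool(
  motion=[0,0,0,0,0,1,1,0,0,0,0,0,1,1,0,0,0,0,0,0.6,1,0,0,0,0,0,0,1],
)

```text
t: 10.6
eef_pos: [0.4474, -0.0021, 0.1983]
tool_rot: [0.001, 0.997, -0.074, -0.0]
contact_force: [0.0, 0.2, -1.4]
gripper_width: 0.077
grasp_force: 107.5
```

Call:
servo_tool(
  motion=[0.3,1,0,0,0,0,1,0.3,1,0,0,0,0,1,0.3,1,0,0,0,0,1,0.3,1,0,0,0,0,1,0.3,1,0,0,0,0,1],
)

```text
t: 11.22
eef_pos: [0.4624, -0.1061, 0.1986]
tool_rot: [-0.0, 0.997, -0.073, -0.0]
contact_force: [0.7, -0.8, -1.2]
gripper_width: 0.076
grasp_force: 107.6
```

Call:
servo_tool(
  motion=[0.4,1,0,0,0,0,1,0.4,1,0,0,0,0,1,0.3,0.9,0,0,0,0,1,0,0,0,0,0,0,1],
)

```text
t: 11.72
eef_pos: [0.4754, -0.1674, 0.1988]
tool_rot: [0.0, 0.997, -0.075, 0.0]
contact_force: [-0.3, 0.1, -0.4]
gripper_width: 0.077
grasp_force: 107.6
```

```bash
python3 - <<'E'
from h import *
p,r,o=pose();print(p,r.as_matrix().round(3).tolist(),np.round(o["q"],2))
im=bot.read_camera("wrist");cv2.imwrite("pics/w3.png",im[:,:,::-1])
for n in("lid","lid_eye","rod"):print(n,[(b["uv"],b["p"]) for b in bot.boxes_of("wrist",n)])
print("eye exp",proj("wrist",[[.645,-.1925,.05],[.645,-.1925,.064]]),"tip exp",proj("wrist",r.apply([.135,0,.054])+p))
E
```

```text
[ 0.47539218 -0.16742449  0.19882501] [[0.989, -0.15, 0.0], [-0.15, -0.989, -0.001], [0.0, 0.0, -1.0]] [-0.56  0.54  1.03  2.1  -0.62  0.85 -0.88]
lid [([303.7, 17.4], 0.75), ([587.8, 3.3], 0.57)]
lid_eye [([304.8, 17.2], 0.97), ([588.3, 2.8], 0.62)]
rod [([319.9, 154.1], 0.63)]
eye exp [[ 324.93119364  -99.16655703]
 [ 325.18001894 -115.27458228]] tip exp [[ 329.30628035 -134.38714921]]
```

View pics/w3.png

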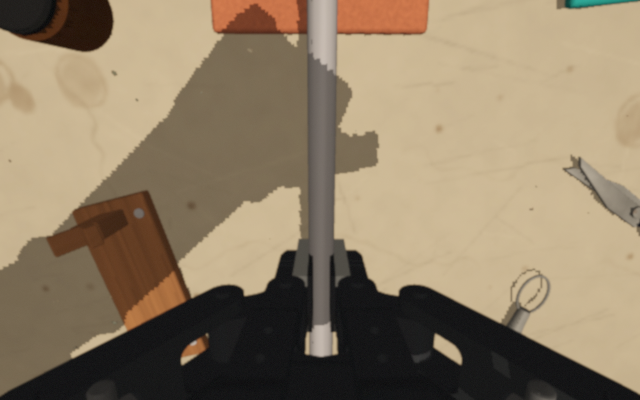

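The view shows the rod running straight up the image at column ~321. The lid's near edge is at row ~33 from (214,31) to (428,33), nearly square to the rod. The rod's tail end is at (320,356).

```bash
python3 - <<'E'
from h import *
p,r,o=pose()
im=cv2.imread("pics/w3.png")
hsv=cv2.cvtColor(im,cv2.COLOR_BGR2HSV);m=cv2.inRange(hsv,(2,120,60),(14,255,255))
pts=[]
for c in list(range(225,242))+list(range(345,420,3)):
    v=np.where(m[:60,c])[0]
    if len(v):pts.append((c,v.max()))
pts=np.array(pts,float)
row=[np.where(m[k])[0] for k in(5,15,25)];print([(x[(x>150)&(x<450)].min(),x[(x>150)&(x<450)].max()) for x in row])
l=np.polyfit(pts[:,0],pts[:,1],1);print("line",l)
L,Rr=214,428
# bottom rows of vertical front face: plate underside z=.006 ; corners there
w=onz("wrist",[(L,np.polyval(l,L)),(Rr,np.polyval(l,Rr))],.006)
t=r.apply(w-p,inverse=True);print("tool corners",t.round(4),"width",np.linalg.norm(w[0]-w[1]))
d=w[0]-w[1];d/=np.linalg.norm(d);n=np.array([d[1],-d[0],0]);c=w.mean(0)+.058*n
print("lid centre",c,"yaw",np.degrees(np.arctan2(n[1],n[0])),"in tool",r.apply(c-p,inverse=True))
tt=onz("wrist",[(320,356),(321,300),(321.5,150),(322,5)],p[2]-.054);print("tail+rod in tool",r.apply(tt-p,inverse=True).round(4))
# rod width along image for pitch
g=cv2.cvtColor(im,cv2.COLOR_BGR2GRAY).astype(int)
for k in(20,100,200,230):
    s=np.abs(np.diff(g[k,290:350]));e=np.argsort(s)[-4:]+290;print(k,sorted(e))
E
```

```text
[(np.int64(211), np.int64(427)), (np.int64(212), np.int64(427)), (np.int64(213), np.int64(426))]
line [2.21028555e-03 3.21236212e+01]
tool corners [[ 0.1157 -0.075   0.1925]
 [ 0.1152  0.0747  0.1924]] width 0.14968485913643642
lid centre [ 0.64687911 -0.19067266  0.006     ] yaw -8.650023444134737 in tool [ 1.73443214e-01 -1.87219966e-05  1.92453989e-01]
tail+rod in tool [[-0.0369 -0.0004  0.054 ]
 [-0.0098  0.      0.054 ]
 [ 0.0513  0.0002  0.054 ]
 [ 0.0983  0.0004  0.0539]]
20 [np.int64(299), np.int64(307), np.int64(308), np.int64(335)]
100 [np.int64(306), np.int64(307), np.int64(335), np.int64(348)]
200 [np.int64(298), np.int64(299), np.int64(333), np.int64(334)]
230 [np.int64(298), np.int64(299), np.int64(333), np.int64(334)]
```

Call:
servo_tool(
  motion=[0,0.03,1,0,0,0,1,0,0,1,0,0,0,1,0,0,1,0,0,0,1,0,0,1,0,0,0,1,0,0,0.7,0,0,0,1],
)

```text
t: 12.55
eef_pos: [0.4754, -0.1659, 0.104]
tool_rot: [-0.0, 0.997, -0.074, -0.0]
contact_force: [0.3, 0.5, -1.5]
gripper_width: 0.08
grasp_force: 107.6
```

Call:
servo_tool(
  motion=[0,0,0,0,0,0,1],
)

```text
t: 12.68
eef_pos: [0.4751, -0.1663, 0.1042]
tool_rot: [-0.0, 0.997, -0.074, -0.001]
contact_force: [-0.5, 0.5, -0.5]
gripper_width: 0.074
grasp_force: 107.6
```

```bash
python3 - <<'E'
from h import *
p,r,o=pose();print(p,o["contact_force"])
K=cam("scene");print("scene cam",(-K[1].T@K[2]).round(3))
a=bot.read_camera("scene");t=bot.read_camera("top")
x,y=270,150
c=cv2.resize(a[y:y+100,x:x+130],None,fx=6,fy=6,interpolation=cv2.INTER_CUBIC)
P=np.array([r.apply([s,0,.0545])+p for s in(-.085,.0,.06,.10,.135)]);q=proj("scene",P);print("rod exp scene",q.round(1).tolist(),"crop",((q-[x,y])*6).round().tolist())
E=np.array([.646,-.1915,.05]);d=np.array([.989,-.15,0]);qq=proj("scene",[E,E-.012*d,E+.012*d,E+[0,0,.014]]);print("eye",qq.round(1).tolist(),((qq-[x,y])*6).round().tolist())
cv2.imwrite("pics/s4.png",c[:,:,::-1])
print("top tip exp",proj("top",P[-1:]))
cv2.imwrite("pics/t4.png",cv2.resize(t[120:260,280:440],None,fx=5,fy=4.2)[:,:,::-1])
E
```

```text
[ 0.47512162 -0.16631603  0.10423596] [-0.54412012  0.50867131 -0.47434521]
scene cam [0.043 0.573 0.497]
rod exp scene [[404.8, 228.9], [378.8, 216.5], [362.2, 208.6], [351.9, 203.7], [343.2, 199.6]] crop [[809.0, 473.0], [653.0, 399.0], [553.0, 352.0], [491.0, 322.0], [439.0, 298.0]]
eye [[334.3, 195.3], [337.0, 196.6], [331.5, 194.0], [334.4, 190.9]] [[386.0, 272.0], [402.0, 279.0], [369.0, 264.0], [386.0, 246.0]]
top tip exp [[356.15512289 184.77766486]]
```

View pics/s4.png

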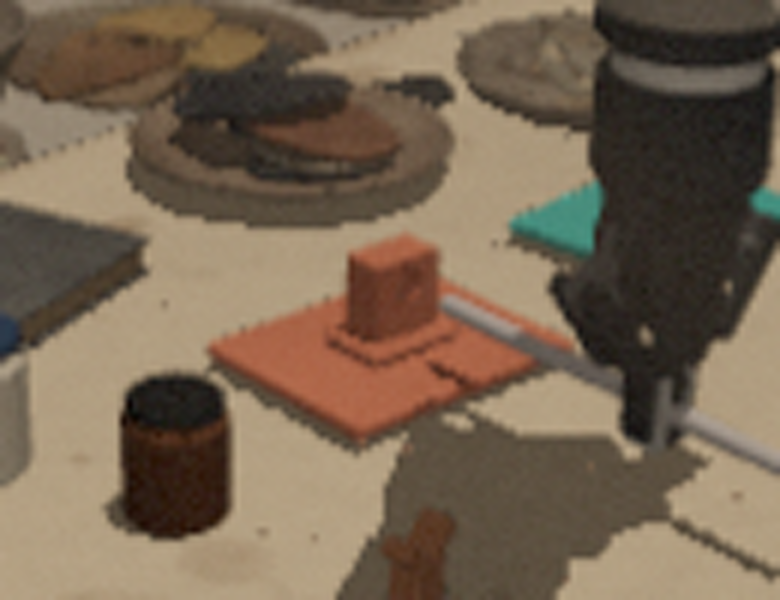

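The scene crop shows the rod tip at (442,300), as predicted and level. The lug's near face has a hole at about (408,290), close to the extended rod line. I'll zoom with overlays to make the fit sure.

```bash
python3 - <<'E'
from h import *
p,r,o=pose();d=np.array([.9887,-.150,0]);n=np.array([.150,.9887,0]);E=np.array([.646,-.1915,.05])
out=[]
for cam_,x,y,w,h in(("scene",322,184,32,26),("top",330,155,60,48.75)):
    h=int(h);im=bot.read_camera(cam_);f=400/w*2 if cam_=="scene" else 400/w*2
    f=390/w
    c=cv2.resize(im[y:y+h,x:x+w],None,fx=f*2,fy=f*2,interpolation=cv2.INTER_CUBIC)
    D=lambda P:tuple(int(v) for v in ((proj(cam_,P)[0]-[x,y]+.5)*f*2))
    if cam_=="scene":
        a=np.linspace(0,2*np.pi,24)
        for t in a: cv2.circle(c,D(E-.012*d+.009*(np.cos(t)*n+np.sin(t)*np.array([0,0,1]))),2,(0,255,0),-1)
    for s in(-.012,.012):
        for q in(-.02,.02): cv2.circle(c,D(E+s*d+q*n+[0,0,.014]),5,(0,0,255),2)
    A=p+r.apply([.135,0,.0545]); cv2.circle(c,D(A),5,(255,255,0),2); cv2.circle(c,D(A+.035*d),5,(255,255,0),2)
    out.append(c)
a,b=out
W=600
rs=lambda c:cv2.resize(c,(390,int(c.shape[0]*390/c.shape[1])))
H=np.hstack([rs(a),rs(b)[:rs(a).shape[0]]]) if rs(b).shape[0]>=rs(a).shape[0] else np.hstack([rs(a)[:rs(b).shape[0]],rs(b)])
cv2.imwrite("pics/z5.png",H[:,:,::-1]);print(H.shape)
E
```

```text
(312, 780, 3)
```

View pics/z5.png

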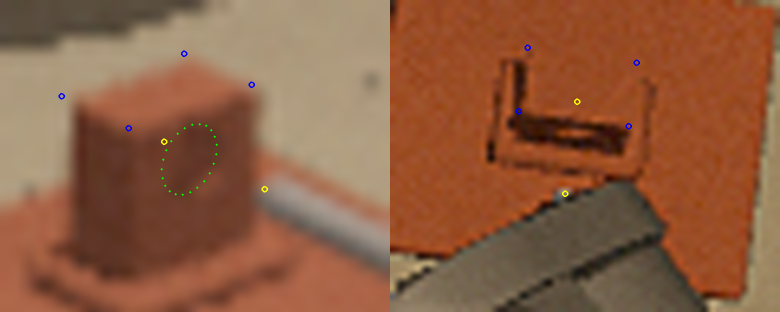

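Lug corners appear within about 1 mm sideways and 2–3 mm nearer than predicted. The rod tip is where expected, so the rod will meet the hole well within its 4 mm clearance. Inserting with a 0.8 mm sideways correction.

Call:
servo_tool(
  motion=[0,0.04,0.02,0,0,0,1,0.5,0,0,0,0,0,1,0.5,0,0,0,0,0,1,0.5,0,0,0,0,0,1,0.5,0,0,0,0,0,1],
)

```text
t: 13.5
eef_pos: [0.5159, -0.1737, 0.1044]
tool_rot: [0.0, 0.997, -0.075, 0.0]
contact_force: [-0.6, -0.4, -0.3]
gripper_width: 0.079
grasp_force: 107.6
```

```bash
python3 - <<'E'
from h import *
p,r,o=pose();print(p,r.as_quat().round(4),np.round(o["contact_force"],2),np.round(o["torque"],2))
im=bot.read_camera("scene");t=bot.read_camera("top")
a=cv2.resize(im[175:215,318:366],(780,585)[:1]*1+(585,) if 0 else (480,400),interpolation=cv2.INTER_CUBIC)
b=cv2.resize(t[150:205,325:391][:, :],(300,250),interpolation=cv2.INTER_CUBIC);b=np.vstack([b,np.zeros((150,300,3),np.uint8)])
cv2.imwrite("pics/z6.png",np.hstack([a,b])[:,:,::-1])
print((proj("scene",[p+r.apply([.135,0,.0545])])-[318,175])*10)
E
```

```text
[ 0.51586744 -0.1737303   0.10443251] [ 0.9972 -0.0746  0.      0.    ] [-0.6  -0.42 -0.27] [-0.04 -0.01 -0.01]
[[158.79792135 197.11600201]]
```

View pics/z6.png

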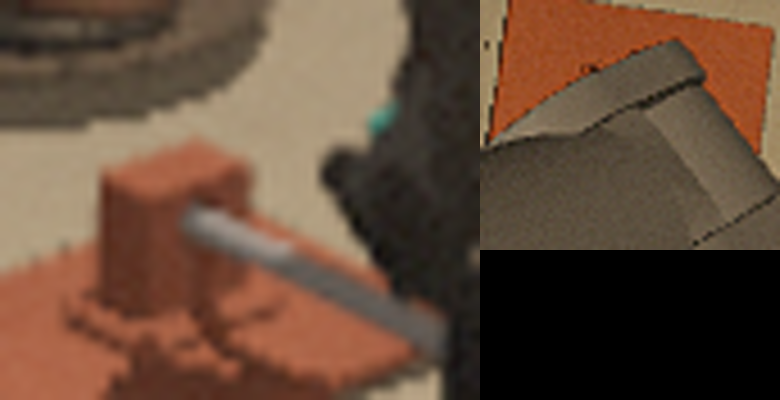

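The rod enters the eye: the dark top of the hole shows above it at (205,200). The lug corner at (102,175) has not moved and there is no contact force. Pushing through, then lifting gently.

Call:
servo_tool(
  motion=[0.5,0,0,0,0,0,1,0.5,0,0,0,0,0,1,0.5,0,0,0,0,0,1,0.5,0,0,0,0,0,1,0.2,0,0,0,0,0,1],
  grip_force=120,
)

```text
t: 14.22
eef_pos: [0.5593, -0.1803, 0.1045]
tool_rot: [0.0, 0.997, -0.075, 0.0]
contact_force: [-0.9, -0.6, -1.9]
gripper_width: 0.071
grasp_force: 117.4
```

Call:
servo_tool(
  motion=[0,0,-0.1,0,0,0,1,0,0,-0.1,0,0,0,1,0,0,-0.1,0,0,0,1,0,0,-0.1,0,0,0,1,0,0,-0.1,0,0,0,1],
)

```text
t: 14.85
eef_pos: [0.5583, -0.1801, 0.1145]
tool_rot: [-0.0, 0.997, -0.075, -0.0]
contact_force: [0.4, -0.5, -3.4]
gripper_width: 0.066
grasp_force: 117.4
```

Call:
servo_tool(
  motion=[0,0,-0.2,0,0,0,1,0,0,-0.2,0,0,0,1,0,0,-0.2,0,0,0,1,0,0,-0.2,0,0,0,1,0,0,-0.2,0,0,0,1],
)

```text
t: 15.48
eef_pos: [0.5585, -0.1802, 0.1348]
tool_rot: [-0.0, 0.997, -0.075, 0.0]
contact_force: [-0.7, 0.7, -1.8]
gripper_width: 0.07
grasp_force: 117.4
```

```bash
python3 - <<'E'
from h import *
p,r,o=pose();print(p,r.as_matrix().round(3).tolist(),np.round(o["contact_force"],2),np.round(o["torque"],2))
im=bot.read_camera("wrist");bot.read_camera("scene");cv2.imwrite("pics/w7.png",im[:,:,::-1])
for n in ("lid","lid_eye"):print([(c,b["uv"],b["p"]) for c in("wrist","scene") for b in bot.boxes_of(c,n)])
hsv=cv2.cvtColor(im,cv2.COLOR_RGB2HSV);m=cv2.inRange(hsv,(2,120,40),(14,255,255))
cs=max(cv2.findContours(m,cv2.RETR_EXTERNAL,cv2.CHAIN_APPROX_NONE)[0],key=cv2.contourArea);print(cv2.boundingRect(cs),cv2.approxPolyDP(cs,6,True)[:,0].tolist())
print("exp near corners",proj("wrist",[p+r.apply([.085-.058,s*.073,.0545+.031]) for s in(-1,1)]),proj("wrist",[p+r.apply([.085+.058,s*.073,.0545+.031]) for s in(-1,1)]))
E
```

```text
[ 0.55847488 -0.1802082   0.13478893] [[0.989, -0.149, 0.0], [-0.149, -0.989, 0.0], [0.0, -0.0, -1.0]] [-0.74  0.72 -1.83] [ 0.04  0.11 -0.02]
[('wrist', [334.2, 84.8], 0.98), ('wrist', [631.3, 86.2], 0.58), ('wrist', [319.2, 194.3], 0.28), ('scene', [383.3, 183.6], 0.91), ('scene', [362.4, 267.3], 0.5)]
[('wrist', [336.0, 84.5], 0.76), ('wrist', [632.1, 85.8], 0.64), ('scene', [382.6, 186.7], 0.98), ('scene', [329.6, 196.4], 0.7)]
(158, 0, 333, 183) [[158, 0], [178, 178], [306, 181], [306, 75], [331, 73], [336, 181], [468, 180], [490, 0]]
exp near corners [[164.84123577 193.35166647]
 [477.68253464 193.36020771]] [[ 127.9624419  -103.83708271]
 [ 514.53764359 -104.4639001 ]]
```

```bash
cat > lidfit.py <<'E'
from h import *
from scipy.optimize import least_squares
def fit(im,ps=None,verbose=True):
    p,r,o=ps or pose();K=cam("wrist")
    hsv=cv2.cvtColor(im,cv2.COLOR_RGB2HSV);m=cv2.inRange(hsv,(2,120,40),(14,255,255))
    m[:,600:]=0
    n,lab,st,_=cv2.connectedComponentsWithStats(m)
    l=np.isin(lab,[i for i in range(1,n) if st[i,4]>1500 and st[i,1]<30]).astype(np.uint8)
    row0=20;rows=np.arange(5,150,3)
    L=[];Rr=[]
    for k in rows:
        x=np.where(l[k])[0];L.append(x.min());Rr.append(x.max()+1)
    pl=np.polyfit(rows,L,1);pr=np.polyfit(rows,Rr,1)
    cols=[c for c in range(int(np.polyval(pl,150))+12,int(np.polyval(pr,150))-12,3) if abs(c-320)>50]
    pb=np.polyfit(cols,[np.where(l[:260,c])[0].max()+1 for c in cols],1)
    corner=lambda q:(lambda v:(np.polyval(q,v),v))(( pb[0]*q[1]+pb[1])/(1-pb[0]*q[0]))
    obs=np.array([corner(pl),corner(pr),(np.polyval(pl,row0),row0),(np.polyval(pr,row0),row0)])
    def model(a):
        x,y,z,rx,ry,rz=a;Q=R.from_euler("zyx",[rz,ry,rx])
        P=[p+r.apply(Q.apply([sx*.058,sy*.073,.035])+[x,y,z]) for sy in(-1,1) for sx in(-1,1)]  # eye + 35mm down to plate top
        q=proj("wrist",P,K)
        out=[*q[0],*q[2]]
        for i,j in((0,1),(2,3)):
            t=(row0-q[i,1])/(q[j,1]-q[i,1]);out.append(q[i,0]+t*(q[j,0]-q[i,0]))
        return np.array(out)
    tgt=np.r_[obs[0],obs[1],obs[2,0],obs[3,0]]
    s=least_squares(lambda a:model(a)-tgt,[.085,0,.058,0,0,0],x_scale=[.01]*3+[.1]*3)
    if verbose:print("obs",obs.round(1).tolist(),"eye in tool",s.x[:3].round(4),"roll/pitch/yaw deg",np.degrees(s.x[3:]).round(2),"res",abs(s.fun).max().round(2))
    return s.x
E
python3 - <<'E'
from lidfit import *
fit(cv2.imread("pics/w7.png")[:,:,::-1])
E
```

```text
obs [[176.0, 180.3], [469.2, 183.5], [160.0, 20.0], [488.3, 20.0]] eye in tool [0.0885 0.     0.0629] roll/pitch/yaw deg [-1.03 -0.88  0.42] res 0.0
```

The fit shows the lid hanging on the rod, about 2 cm clear and near level. Lifting higher and re-measuring.

Call:
servo_tool(
  motion=[0,0,-0.5,0,0,0,1,0,0,-0.7,0,0,0,1,0,0,-0.8,0,0,0,1,0,0,-0.8,0,0,0,1,0,0,-0.8,0,0,0,1],
)

```text
t: 16.4
eef_pos: [0.5586, -0.1803, 0.2079]
tool_rot: [-0.0, 0.997, -0.075, 0.0]
contact_force: [-0.3, 0.8, -1.8]
gripper_width: 0.07
grasp_force: 117.4
```

Call:
servo_tool(
  motion=[0,0,-0.7,0,0,0,1,0,0,-0.4,0,0,0,1,0,0,-0.2,0,0,0,1,0,0,0,0,0,0,1,0,0,0,0,0,0,1],
)

```text
t: 17.02
eef_pos: [0.5582, -0.1801, 0.232]
tool_rot: [-0.0, 0.997, -0.075, -0.0]
contact_force: [-0.2, -0.3, -3.0]
gripper_width: 0.075
grasp_force: 117.4
```

```bash
python3 - <<'E'
from lidfit import *
ps=pose();p,r,o=ps;print(p,np.round(o["contact_force"],2),np.round(o["torque"],2))
im=bot.read_camera("wrist");cv2.imwrite("pics/w8.png",im[:,:,::-1]);a=fit(im,ps)
s=bot.read_camera("scene");cv2.imwrite("pics/s8.png",s[:,:,::-1])
hsv=cv2.cvtColor(s,cv2.COLOR_RGB2HSV);m=cv2.inRange(hsv,(2,120,40),(14,255,255))
for c in cv2.findContours(m,cv2.RETR_EXTERNAL,cv2.CHAIN_APPROX_NONE)[0]:
    if cv2.contourArea(c)>300:print(cv2.boundingRect(c),cv2.approxPolyDP(c,2,True)[:,0].tolist())
for z in(.0585,.0629):
  E=np.array([.0885,0,z]);print(z,"plate top corners",proj("scene",[p+r.apply(E+[i*.058,j*.073,.035]) for i,j in((-1,-1),(1,-1),(1,1),(-1,1))]).round(1).tolist(),"lug top",proj("scene",[p+r.apply(E+[i*.012,j*.02,-.014]) for i,j in((-1,-1),(1,-1),(1,1),(-1,1))]).round(1).tolist())
print("rod",proj("scene",[p+r.apply([s,0,.0545]) for s in(-.085,0,.085,.135)]).round(1).tolist())
E
```

```text
[ 0.55821276 -0.18009908  0.23200284] [-0.16 -0.32 -2.99] [ 0.08  0.16 -0.02]
obs [[176.0, 180.4], [468.6, 183.2], [159.4, 20.0], [487.6, 20.0]] eye in tool [ 0.0884 -0.0004  0.063 ] roll/pitch/yaw deg [-1.17 -0.67  0.3 ] res 0.0
(86, 288, 74, 51) [[158, 293], [150, 291], [147, 295], [146, 290], [135, 288], [86, 330], [90, 332], [90, 329], [92, 334], [93, 331], [95, 334], [98, 331], [101, 335], [103, 332], [113, 338], [124, 328], [121, 326], [123, 324], [129, 324], [127, 322], [133, 320], [134, 315], [144, 310], [143, 305], [145, 308], [153, 298], [154, 300], [159, 297]]
(405, 275, 86, 125) [[488, 275], [478, 287], [481, 291], [475, 291], [449, 326], [448, 332], [446, 331], [439, 339], [440, 344], [436, 343], [434, 350], [425, 360], [431, 363], [431, 367], [428, 369], [426, 365], [421, 366], [416, 376], [407, 384], [405, 394], [411, 395], [405, 399], [422, 399], [420, 395], [425, 395], [424, 399], [439, 399], [437, 394], [447, 374], [446, 371], [464, 348], [476, 325], [473, 321], [474, 325], [471, 327], [464, 321], [467, 321], [465, 319], [469, 316], [470, 321], [472, 317], [478, 320
[... 732 characters left out ...]
163, 281], [187, 308], [250, 277], [248, 252], [222, 232], [167, 250], [114, 243], [107, 238], [104, 223], [87, 221]]
(304, 149, 65, 34) [[368, 169], [365, 167], [358, 172], [351, 162], [336, 156], [339, 153], [343, 154], [343, 151], [338, 149], [329, 153], [327, 163], [309, 167], [304, 171], [333, 182]]
0.0585 plate top corners [[330.1, 179.0], [302.7, 167.0], [340.2, 156.6], [368.0, 166.8]] lug top [[333.6, 152.8], [327.8, 150.7], [338.3, 148.0], [344.1, 150.0]]
0.0629 plate top corners [[330.0, 180.5], [302.8, 168.5], [340.2, 158.0], [367.9, 168.2]] lug top [[333.6, 154.3], [327.8, 152.2], [338.2, 149.5], [344.1, 151.5]]
rod [[383.3, 170.9], [358.7, 162.0], [336.8, 154.1], [325.0, 149.8]]
```

```bash
python3 - <<'E'
import cv2,numpy as np
s=cv2.imread("pics/s8.png");h=cv2.cvtColor(s,cv2.COLOR_BGR2HSV)
print("sat tip rows 144-160, cols 316-332");print(h[144:162,314:332,1])
print("sat tail cols 366-392");print(h[160:182,364:392:2,1])
print(h[160:182,364:392:2,2])
E
```

```text
sat tip rows 144-160, cols 316-332
[[ 64  57  51  55  62  54  44  58  50  57  55  53  73  85  90  93  88  92]
 [ 60  42  57  53  51  55  48  52  46  87  46  58  43  67  78 100  86  90]
 [ 71  48  62  65  54  46  45  55  45  49  60  56  67  56  76  89  90  83]
 [ 95  82  59  51  51  52  51  61  58  51  47  58  58  52  66  75  77  73]
 [ 86  83  76  72  57  59  50  46  58  44  48  66  56  50  65  73  66  88]
 [ 60  64  81  77  86  65  64  53  50  49  48  57  77  62  65  76  78  97]
 [ 57  61  63  64  71  80  82  76  74  68  61  44  43  38  42  47  86  80]
 [ 70  73  59  58  68  66  63  68  74  72  67  42  43  39  39  46  96 118]
 [ 83  86  80  73  67  59  58  60  59  61  63  48  47  42  65  77 113 124]
 [ 93  92  92  90  85  78  66  65  58  59  60  61  62  58 103 128 128 143]
 [ 95  89  93  96  92  91  88  78  66  61  57  58  60  59  73 134 140 132]
 [ 95  91  92  99  95  90  97  90  88  69  61  61  55  55  63 145 129 143]
 [116  90  96  91  92  89  92  84  97  83  67  60  57  60  64 124 132 138]
 [108  70  73  71  79  96  87  95  91  94  74  58  61  72  90 137 131 138]
 [ 93  51  59  
[... 2205 characters left out ...]
6  91  68  72  75 102 110 129 150 128 133 159 170]
 [114  92  66  63  67  65  78 110 101 119 108 140 130 173]
 [115 148 149 146 147 149  93 127 107  98 100 107 127 172]
 [154 169 170 170 169 168  89 102 125 106  90  87 128 173]
 [166 170 169 170 134 165  79  82 101  97  84  86 140 171]
 [168 167 169 169 153 163  77  82  80  85  79  85 149 172]
 [169 168 168 170 170 164  81  83  83  90  84  87 149 173]
 [168 169 170 170 170 134  79  80  81  90  90  92 163 173]
 [169 168 170 168 149 132  82  76  79  89 106  90 147 158]
 [169 168 168 147 142 133  82  80  77  89  95  92 140 145]
 [169 164 145 140 139 132  84  80  84  90  92  92 140 141]
 [165 143 141 140 140 134  81  81  82  92  90  94 142 140]]
```

```bash
cat > sag.py <<'E'
from h import *
from scipy.optimize import minimize
def hull(cam_,a,K,hx,hy,z0,z1):
    c,s=np.cos(a[2]),np.sin(a[2])
    P=[[a[0]+c*i*hx-s*j*hy,a[1]+s*i*hx+c*j*hy,z] for i in(-1,1) for j in(-1,1) for z in(z0,z1)]
    return cv2.convexHull((proj(cam_,P,K)+.5).astype(np.float32))[:,0]
def run(items,a0,hx,hy,z0,z1):
    D=[]
    for cam_,fn,seed,lo in items:
        im=cv2.imread(fn);hsv=cv2.cvtColor(im,cv2.COLOR_BGR2HSV)
        m=cv2.inRange(hsv,(1,lo,25),(15,255,255));u,v=seed
        z=np.zeros_like(m);z[v-60:v+60,u-60:u+60]=m[v-60:v+60,u-60:u+60]
        c=max(cv2.findContours(z,cv2.RETR_EXTERNAL,cv2.CHAIN_APPROX_NONE)[0],key=cv2.contourArea)
        h=cv2.convexHull(c);f=np.zeros_like(m);cv2.fillPoly(f,[h],255)
        D.append((cam_,cam(cam_),cv2.resize(f,None,fx=4,fy=4,interpolation=cv2.INTER_NEAREST)>0))
    def cost(b,pr=False):
        a=np.array([b[0],b[1],b[2]*5]);t=0
        for cam_,K,f in D:
            g=np.zeros(f.shape,np.uint8);cv2.fillPoly(g,[(hull(cam_,a,K,hx,hy,z0,z1)*4*16).astype(np.int32)],1,shift=4)
            g=g>0;x=1-(f&g).sum()/(f|g).sum();t+=x
            if pr:print(cam_,"1-IoU",x.round(3))
        return t
    b0=np.array([a0[0],a0[1],a0[2]/5]);S=np.vstack([b0]+[b0+d for d in np.diag([.02,.02,.02])])
    s=minimize(cost,b0,method="Nelder-Mead",options=dict(initial_simplex=S,xatol=1e-5,fatol=1e-5))
    cost(s.x,True);print("x,y,yaw deg",s.x[:2].round(4),np.degrees(s.x[2]*5).round(2))
    return s.x
E
python3 - <<'E'
from sag import *
T=("top","pics/top0.png",(176,173),110);S=("scene","pics/scene0.png",(204,266),110)
for it in([T],[S],[T,S]):run(it,(.636,.24,-.06),.058,.073,0,.07)
print("lid");T=("top","pics/top0.png",(357,175),110)
run([T],(.645,-.19,-.15),.058,.073,.006,.015)
E
```

```text
top 1-IoU 0.02
x,y,yaw deg [0.6441 0.2453] -6.03
scene 1-IoU 0.127
x,y,yaw deg [0.6447 0.2473] -4.62
top 1-IoU 0.022
scene 1-IoU 0.131
x,y,yaw deg [0.6443 0.2462] -5.61
lid
top 1-IoU 0.022
x,y,yaw deg [ 0.6455 -0.1919] -9.06
```

Saggar measured at (0.644, 0.246), yaw −5.6°. Carrying across with the underside at about 12 cm and smooth ramps.

Call:
servo_tool(
  motion=[-0.03,-0.2,0,0,0,0,1,-0.06,-0.4,0,0,0,0,1,-0.09,-0.6,0,0,0,0,1,-0.12,-0.8,0,0,0,0,1,-0.12,-0.8,0,0,0,0,1],
)

```text
t: 17.75
eef_pos: [0.5586, -0.1219, 0.2324]
tool_rot: [-0.0, 0.997, -0.074, -0.0]
contact_force: [0.2, 0.2, -1.8]
gripper_width: 0.071
grasp_force: 117.4
```

Call:
servo_tool(
  motion=[-0.12,-0.8,0,0,0,0,1,-0.12,-0.8,0,0,0,0,1,-0.12,-0.8,0,0,0,0,1,-0.12,-0.8,0,0,0,0,1,-0.12,-0.8,0,0,0,0,1],
)

```text
t: 18.38
eef_pos: [0.5586, -0.0416, 0.2325]
tool_rot: [-0.0, 0.997, -0.075, 0.0]
contact_force: [-0.6, -1.0, -2.6]
gripper_width: 0.076
grasp_force: 117.4
```

Call:
servo_tool(
  motion=[-0.12,-0.8,0,0,0,0,1,-0.12,-0.8,0,0,0,0,1,-0.12,-0.8,0,0,0,0,1,-0.12,-0.8,0,0,0,0,1,-0.12,-0.8,0,0,0,0,1],
)

```text
t: 19.0
eef_pos: [0.5587, 0.0393, 0.2325]
tool_rot: [-0.0, 0.997, -0.075, 0.0]
contact_force: [-0.7, -0.8, -2.4]
gripper_width: 0.074
grasp_force: 120.0
```

Call:
servo_tool(
  motion=[-0.12,-0.8,0,0,0,0,1,-0.12,-0.8,0,0,0,0,1,-0.12,-0.8,0,0,0,0,1,-0.12,-0.8,0,0,0,0,1,-0.12,-0.8,0,0,0,0,1],
)

```text
t: 19.62
eef_pos: [0.5587, 0.1202, 0.2325]
tool_rot: [-0.0, 0.997, -0.075, 0.0]
contact_force: [-0.1, -0.6, -2.8]
gripper_width: 0.07
grasp_force: 120.1
```

Call:
servo_tool(
  motion=[-0.12,-0.8,0,0,0,0,1,-0.12,-0.8,0,0,0,0,1,-0.12,-0.8,0,0,0,0,1,-0.12,-0.8,0,0,0,0,1,-0.12,-0.8,0,0,0,0,1],
)

```text
t: 20.25
eef_pos: [0.5588, 0.2011, 0.2325]
tool_rot: [-0.0, 0.997, -0.075, -0.0]
contact_force: [1.1, -0.4, -2.8]
gripper_width: 0.069
grasp_force: 120.1
```

Call:
servo_tool(
  motion=[-0.12,-0.8,0,0,0,0,1,-0.09,-0.6,0,0,0,0,1,-0.06,-0.4,0,0,0,0,1,-0.03,-0.2,0,0,0,0,1,0,0,0,0,0,0,1],
)

```text
t: 20.88
eef_pos: [0.5588, 0.2403, 0.2325]
tool_rot: [0.0, 0.997, -0.075, 0.0]
contact_force: [0.4, -0.9, -2.1]
gripper_width: 0.067
grasp_force: 120.2
```

Call:
servo_tool(
  motion=[0,0,0,0,0.04,-0.1,1,0,0,0,0,0.04,-0.15,1,0,0,0,0,0,-0.12,1,0,0,0,0,0,0,1,0,0,0,0,0,0,1],
)

```text
t: 21.5
eef_pos: [0.5588, 0.2404, 0.2325]
tool_rot: [0.0, 0.999, -0.047, 0.006]
contact_force: [-0.7, -0.2, -3.1]
gripper_width: 0.072
grasp_force: 120.2
```

```bash
python3 - <<'E'
from lidfit import *
ps=pose();p,r,o=ps;print(p,r.as_matrix().round(3).tolist(),np.round(o["contact_force"],2),o["t"])
im=bot.read_camera("wrist");cv2.imwrite("pics/w9.png",im[:,:,::-1])
try:fit(im,ps)
except Exception as e:print(e)
s=bot.read_camera("scene");cv2.imwrite("pics/s9.png",s[:,:,::-1]);t=bot.read_camera("top");cv2.imwrite("pics/t9.png",t[:,:,::-1])
for n in("jar_a_mid","jar_b_mid"):print([(np.round(b["uv"],1),round(b["p"],2)) for b in bot.boxes_of("scene",n)])
E
```

```text
[0.55882816 0.24040755 0.23251958] [[0.995, -0.094, 0.012], [-0.094, -0.996, -0.001], [0.012, 0.0, -1.0]] [-0.67 -0.25 -3.12] 21.5
obs [[166.9, 173.3], [463.8, 170.6], [151.5, 20.0], [479.3, 20.0]] eye in tool [0.0943 0.0035 0.0627] roll/pitch/yaw deg [ 5.23 -1.74  0.47] res 0.0
[(array([263.1, 216. ]), 0.76)]
[(array([299.5, 222.7]), 0.85)]
```

The lid now reads rolled about 5–6° about the rod, so friction in the eye is holding some swing. I'll let it settle while moving to the centred position with a small decaying wiggle.

Call:
servo_tool(
  motion=[0,-0.25,0,0,0,0,1,0,-0.25,0,0,0,0,1,0,-0.1,0,0,0,0,1,0,0,0,0,0,0,1,0,0,0,0,0,0,1],
)

```text
t: 22.38
eef_pos: [0.5599, 0.2522, 0.2325]
tool_rot: [0.001, 0.999, -0.047, 0.006]
contact_force: [0.7, -0.0, -3.6]
gripper_width: 0.073
grasp_force: 120.2
```

```bash
cat > chk.py <<'E'
from lidfit import *
ps=pose();p,r,o=ps;print(o["t"],p,np.round(o["contact_force"],2))
a=fit(bot.read_camera("wrist"),ps)
Q=R.from_euler("zyx",a[[5,4,3]]);Y=r.apply(Q.apply([0,1,0]));X=r.apply(Q.apply([1,0,0]));C=p+r.apply(a[:3]);Z=r.apply(Q.apply([0,0,1]))
print("eye world",C.round(4),"base centre",(C+.05*Z).round(4),"yaw",np.degrees(np.arctan2(X[1],X[0])).round(2),"pitch up",np.degrees(X[2]).round(2),"y-axis slope",np.degrees(Y[2]).round(2))
E
python3 chk.py; python3 chk.py
```

```text
22.375 [0.5599494  0.25217669 0.23249758] [ 0.72 -0.   -3.56]
obs [[-46.8, 182.9], [468.8, 167.8], [176.4, 20.0], [487.0, 20.0]] eye in tool [ 0.1134 -0.0413  0.0268] roll/pitch/yaw deg [-38.01 -55.75 -11.88] res 0.0
eye world [0.677  0.2826 0.2071] base centre [0.6345 0.2692 0.1844] yaw -36.42 pitch up -43.39 y-axis slope 26.96
22.425 [0.55993894 0.25216862 0.23248469] [-0.19 -0.1  -1.73]
obs [[176.0, 167.9], [473.1, 177.2], [166.0, 20.0], [493.9, 20.0]] eye in tool [0.0941 0.0029 0.063 ] roll/pitch/yaw deg [-0.65 -2.06  1.69] res 0.0
eye world [0.6541 0.2403 0.1706] base centre [0.6528 0.2398 0.1206] yaw -7.14 pitch up -1.35 y-axis slope 0.72
```

Call:
servo_tool(
  motion=[0,0,0,0,0,0,1,0,0,0,0,0,0,1,0,0,0,0,0,0,1,0,0,0,0,0,0,1,0,0,0,0,0,0,1],
)

```text
t: 23.1
eef_pos: [0.5599, 0.2524, 0.2325]
tool_rot: [0.0, 0.999, -0.047, 0.006]
contact_force: [-0.7, -0.1, -2.8]
gripper_width: 0.069
grasp_force: 120.3
```

Call:
servo_tool(
  motion=[0,0,0,0,0,0,1,0,0,0,0,0,0,1,0,0,0,0,0,0,1,0,0,0,0,0,0,1,0,0,0,0,0,0,1],
)

```text
t: 23.72
eef_pos: [0.5599, 0.2524, 0.2324]
tool_rot: [0.001, 0.999, -0.047, 0.006]
contact_force: [-1.0, 0.1, -2.9]
gripper_width: 0.069
grasp_force: 120.3
```

```bash
sed -i 's/np.polyfit(rows,L,1);pr=np.polyfit(rows,Rr,1)/TS(rows,L);pr=TS(rows,Rr)/; s/pb=np.polyfit(cols,\[np.where(l\[:260,c\])\[0\].max()+1 for c in cols\],1)/pb=TS(cols,[np.where(l[:260,c])[0].max()+1 for c in cols])/' lidfit.py
sed -i '2a from scipy.stats import theilslopes\ndef TS(x,y):\n    t=theilslopes(y,x);return np.array([t[0],t[1]])' lidfit.py
python3 chk.py; python3 chk.py; python3 - <<'E'
from h import *
im=bot.read_camera("wrist");bot.read_camera("scene");s=bot.read_camera("scene")
a=cv2.resize(im,(400,250));p,r,o=pose()
b=cv2.resize(s[150:320,130:330],(400,340),interpolation=cv2.INTER_CUBIC)
t=bot.read_camera("top");c=cv2.resize(t[120:220,110:270],(400,250),interpolation=cv2.INTER_CUBIC)
cv2.imwrite("pics/f10.png",np.vstack([np.hstack([a,c]),np.hstack([b,cv2.resize(cv2.imread("pics/w8.png")[:,:,::-1],(400,340))])])[:,:,::-1])
E
```

```text
23.725 [0.55992444 0.25238139 0.23244403] [-1.03  0.14 -2.87]
obs [[-42.0, 175.0], [466.1, 175.0], [185.8, 20.0], [486.5, 20.0]] eye in tool [ 0.1129 -0.0388  0.0308] roll/pitch/yaw deg [-35.41 -57.67  -9.8 ] res 0.0
eye world [0.6763 0.2804 0.2029] base centre [0.6331 0.2689 0.1807] yaw -38.08 pitch up -44.16 y-axis slope 26.09
23.775 [0.55992639 0.25233891 0.23248112] [-0.41  0.21 -2.96]
obs [[-43.1, 175.0], [465.9, 175.0], [186.4, 20.0], [486.6, 20.0]] eye in tool [ 0.1129 -0.0389  0.0307] roll/pitch/yaw deg [-35.51 -57.81  -9.85] res 0.0
eye world [0.6763 0.2804 0.2031] base centre [0.633  0.2689 0.1809] yaw -38.28 pitch up -44.21 y-axis slope 26.12
```

View pics/f10.png

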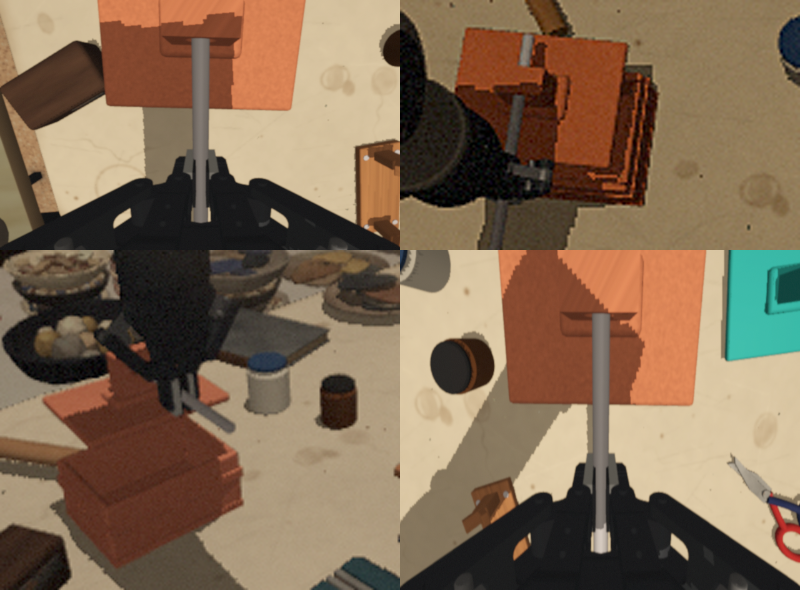

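The picture shows the rod through the lug and the lid hanging over the saggar with both jars upright. A brown brick beside the lid's left edge (wrist view, left) spoils the automatic outline, so I mask it out.

```bash
sed -i 's/m\[:,600:\]=0/m[:,600:]=0;m=cv2.inRange(hsv,(2,110,75),(14,255,255))\&m;m[:,:140]=0/' lidfit.py
sed -i 's/L=\[\];Rr=\[\]/L=[];Rr=[];rows=np.r_[2:60:2] if clean else rows/; s/def fit(im,ps=None,/def fit(im,ps=None,clean=True,/' lidfit.py
python3 - <<'E'
import cv2;from h import *
im=bot.read_camera("wrist");cv2.imwrite("pics/w11.png",im[:,:,::-1]);h=cv2.cvtColor(im,cv2.COLOR_RGB2HSV)
for k in(5,30,60,100,150,165):print(k,[tuple(x) for x in h[k,148:184:3]])
E
python3 chk.py
```

```text
5 [(np.uint8(19), np.uint8(66), np.uint8(210)), (np.uint8(13), np.uint8(104), np.uint8(193)), (np.uint8(10), np.uint8(158), np.uint8(208)), (np.uint8(10), np.uint8(155), np.uint8(216)), (np.uint8(10), np.uint8(154), np.uint8(218)), (np.uint8(10), np.uint8(157), np.uint8(215)), (np.uint8(10), np.uint8(157), np.uint8(211)), (np.uint8(10), np.uint8(158), np.uint8(208)), (np.uint8(10), np.uint8(155), np.uint8(215)), (np.uint8(10), np.uint8(155), np.uint8(217)), (np.uint8(10), np.uint8(157), np.uint8(216)), (np.uint8(10), np.uint8(156), np.uint8(214))]
30 [(np.uint8(19), np.uint8(66), np.uint8(211)), (np.uint8(20), np.uint8(66), np.uint8(211)), (np.uint8(13), np.uint8(112), np.uint8(195)), (np.uint8(10), np.uint8(156), np.uint8(207)), (np.uint8(10), np.uint8(156), np.uint8(211)), (np.uint8(10), np.uint8(155), np.uint8(214)), (np.uint8(10), np.uint8(156), np.uint8(217)), (np.uint8(10), np.uint8(155), np.uint8(219)), (np.uint8(10), np.uint8(155), np.uint8(217)), (np.uint8(10), np.uint8(155), np.uint8(216)), (np.uint8(10), np.uint8(155), np.uint8(217)), (np.uint8(10), np.uint8(157), np.uint8
[... 1806 characters left out ...]
 np.uint8(214)), (np.uint8(19), np.uint8(65), np.uint8(215)), (np.uint8(19), np.uint8(65), np.uint8(215)), (np.uint8(19), np.uint8(65), np.uint8(215)), (np.uint8(18), np.uint8(77), np.uint8(195)), (np.uint8(9), np.uint8(164), np.uint8(123)), (np.uint8(9), np.uint8(166), np.uint8(129)), (np.uint8(9), np.uint8(167), np.uint8(127)), (np.uint8(9), np.uint8(168), np.uint8(129))]
24.075 [0.55994453 0.25237365 0.23247885] [ 0.17 -0.23 -1.87]
obs [[174.0, 177.0], [467.2, 170.8], [152.6, 20.0], [480.9, 20.0]] eye in tool [ 0.0918 -0.0017  0.0631] roll/pitch/yaw deg [-0.   -0.08 -1.23] res 0.0
eye world [0.6523 0.2453 0.1705] base centre [0.6528 0.2452 0.1205] yaw -4.17 pitch up 0.61 y-axis slope 0.04
```

```bash
sed -i 's/clean=True/clean=False/' lidfit.py; for i in 1 2 3; do python3 chk.py; done
```

```text
24.125 [0.55995027 0.25236781 0.23248058] [ 0.39 -0.51 -2.66]
obs [[155.0, 176.1], [467.6, 169.9], [155.0, 20.0], [481.2, 20.0]] eye in tool [ 0.1127  0.0636 -0.009 ] roll/pitch/yaw deg [67.   -1.11  9.69] res 0.15
eye world [0.6661 0.1785 0.2428] base centre [0.6697 0.2243 0.2233] yaw -8.2 pitch up -8.62 y-axis slope -52.02
24.175 [0.55993712 0.25241522 0.23250481] [-0.08  0.74 -2.41]
obs [[155.0, 174.5], [466.5, 171.6], [155.0, 20.0], [481.7, 20.0]] eye in tool [0.1095 0.0597 0.004 ] roll/pitch/yaw deg [60.17 -1.79  9.3 ] res 0.0
eye world [0.6634 0.1827 0.2299] base centre [0.6662 0.226  0.205 ] yaw -8.49 pitch up -8.23 y-axis slope -49.01
24.225 [0.55994462 0.25236371 0.23249353] [-0.48  0.31 -1.87]
obs [[157.0, 173.0], [466.3, 173.0], [157.0, 20.0], [483.3, 20.0]] eye in tool [0.1054 0.0525 0.0211] roll/pitch/yaw deg [50.08 -2.67  8.46] res 0.0
eye world [0.6602 0.1902 0.2127] base centre [0.6619 0.2285 0.1806] yaw -8.81 pitch up -7.48 y-axis slope -43.29
```

```bash
sed -i 's/(2,110,75)/(2,140,95)/' lidfit.py; for i in 1 2 3 4 5 6; do python3 chk.py|tail -2|sed 's/res.*//'; done
```

```text
obs [[170.4, 172.4], [465.6, 174.3], [157.0, 20.0], [483.6, 20.0]] eye in tool [0.0933 0.0033 0.0635] roll/pitch/yaw deg [ 3.33 -1.57  1.03] 
eye world [0.6532 0.2402 0.1701] base centre [0.6527 0.2431 0.1202] yaw -6.34 pitch up -0.94 y-axis slope -3.28
obs [[171.1, 170.9], [466.3, 174.2], [158.1, 20.0], [484.9, 20.0]] eye in tool [0.0936 0.0031 0.0635] roll/pitch/yaw deg [ 2.64 -1.5   1.16] 
eye world [0.6535 0.2404 0.1701] base centre [0.6531 0.2428 0.1201] yaw -6.49 pitch up -0.86 y-axis slope -2.6
obs [[171.5, 172.4], [466.6, 174.3], [157.9, 20.0], [484.7, 20.0]] eye in tool [0.0932 0.0036 0.0635] roll/pitch/yaw deg [ 3.11 -1.46  0.99] 
eye world [0.6531 0.24   0.1701] base centre [0.6527 0.2427 0.1202] yaw -6.31 pitch up -0.83 y-axis slope -3.07
obs [[172.0, 173.0], [467.3, 173.0], [157.7, 20.0], [484.3, 20.0]] eye in tool [0.0935 0.0039 0.0635] roll/pitch/yaw deg [ 3.46 -1.63  0.67] 
eye world [0.6534 0.2396 0.1702] base centre [0.6529 0.2427 0.1203] yaw -5.98 pitch up -0.98 y-axis slope -3.42
obs [[172.8, 173.4], [468.0, 172.2], [157.2, 20.0], [484.0, 20.0]] eye in tool [0.0935 0.0022 0.0636] roll/pitch/yaw deg [ 2.13 -1.53  0.19] 
eye world [0.6536 0.2413 0.1701] base centre [0.653  0.2432 0.1201] yaw -5.54 pitch up -0.85 y-axis slope -2.11
obs [[172.6, 175.2], [467.7, 171.5], [155.9, 20.0], [482.6, 20.0]] eye in tool [0.0933 0.0027 0.0635] roll/pitch/yaw deg [ 3.   -1.59 -0.13] 
eye world [0.6533 0.2408 0.1701] base centre [0.6528 0.2435 0.1202] yaw -5.19 pitch up -0.9 y-axis slope -2.97
```

Call:
servo_tool(
  motion=[0,0,0,0,0,0,1,0,0,0,0,0,0,1,0,0,0,0,0,0,1,0,0,0,0,0,0,1,0,0,0,0,0,0,1],
)

```text
t: 25.2
eef_pos: [0.5599, 0.2524, 0.2325]
tool_rot: [0.0, 0.999, -0.047, 0.006]
contact_force: [-0.6, -0.2, -3.5]
gripper_width: 0.073
grasp_force: 120.3
```

Call:
servo_tool(
  motion=[0,0,0,0,0,0,1,0,0,0,0,0,0,1,0,0,0,0,0,0,1,0,0,0,0,0,0,1,0,0,0,0,0,0,1],
)

```text
t: 25.82
eef_pos: [0.5599, 0.2524, 0.2325]
tool_rot: [0.001, 0.999, -0.047, 0.006]
contact_force: [0.2, 0.3, -1.8]
gripper_width: 0.073
grasp_force: 120.3
```

```bash
for i in 1 2 3 4 5 6; do python3 chk.py|tail -2|sed 's/res.*//'; done
```

```text
obs [[169.8, 173.5], [465.0, 171.9], [154.2, 20.0], [481.0, 20.0]] eye in tool [0.0935 0.0025 0.0635] roll/pitch/yaw deg [ 3.57 -1.48  0.37] 
eye world [0.6536 0.241  0.1701] base centre [0.6532 0.2441 0.1202] yaw -5.67 pitch up -0.82 y-axis slope -3.53
obs [[169.7, 173.6], [466.1, 171.7], [154.3, 20.0], [481.9, 20.0]] eye in tool [0.0938 0.0031 0.0629] roll/pitch/yaw deg [ 3.86 -1.7   0.38] 
eye world [0.6538 0.2404 0.1707] base centre [0.6532 0.2438 0.1208] yaw -5.66 pitch up -1.04 y-axis slope -3.82
obs [[171.1, 173.7], [466.3, 171.6], [155.1, 20.0], [481.8, 20.0]] eye in tool [0.0936 0.0021 0.0635] roll/pitch/yaw deg [ 2.8  -1.5   0.15] 
eye world [0.6536 0.2414 0.1701] base centre [0.6532 0.2439 0.1202] yaw -5.47 pitch up -0.82 y-axis slope -2.77
obs [[171.9, 173.7], [467.2, 171.6], [156.2, 20.0], [482.9, 20.0]] eye in tool [0.0936 0.0028 0.0635] roll/pitch/yaw deg [ 3.03 -1.54  0.19] 
eye world [0.6536 0.2407 0.1701] base centre [0.6531 0.2434 0.1202] yaw -5.51 pitch up -0.87 y-axis slope -3.0
obs [[171.6, 173.5], [467.1, 171.8], [156.3, 20.0], [482.9, 20.0]] eye in tool [0.0937 0.0032 0.0635] roll/pitch/yaw deg [ 3.31 -1.69  0.31] 
eye world [0.6537 0.2403 0.1701] base centre [0.6531 0.2433 0.1202] yaw -5.62 pitch up -1.02 y-axis slope -3.29
obs [[172.5, 172.0], [467.9, 172.0], [157.3, 20.0], [484.0, 20.0]] eye in tool [0.0939 0.0013 0.0636] roll/pitch/yaw deg [ 1.32 -1.54  0.26] 
eye world [0.654  0.2421 0.17  ] base centre [0.6534 0.2433 0.12  ] yaw -5.62 pitch up -0.86 y-axis slope -1.29
```

Swing has nearly died out, and yaw matches at −5.6°. Correcting x by −9 mm, y by +2 mm and the pitch, then lowering gently 37 mm.

Call:
servo_tool(
  motion=[-0.08,-0.02,0,0,0.02,0,1,-0.1,-0.02,0,0,0.02,0,1,-0.1,-0.02,0,0,0.02,0,1,-0.1,-0.02,0,0,0.02,0,1,-0.07,0,0,0,0,0,1],
)

```text
t: 26.75
eef_pos: [0.5509, 0.255, 0.2323]
tool_rot: [0.001, 0.999, -0.047, 0.012]
contact_force: [-0.6, 0.1, -1.9]
gripper_width: 0.075
grasp_force: 120.3
```

Call:
servo_tool(
  motion=[0,0,0.1,0,0,0,1,0,0,0.2,0,0,0,1,0,0,0.2,0,0,0,1,0,0,0.2,0,0,0,1,0,0,0.2,0,0,0,1],
)

```text
t: 27.38
eef_pos: [0.5516, 0.2547, 0.214]
tool_rot: [0.001, 0.999, -0.047, 0.012]
contact_force: [-0.0, 0.6, -1.5]
gripper_width: 0.071
grasp_force: 120.3
```

Call:
servo_tool(
  motion=[0,0,0.2,0,0,0,1,0,0,0.2,0,0,0,1,0,0,0.1,0,0,0,1,0,0,0.05,0,0,0,1,0,0,0,0,0,0,1],
)

```text
t: 28.0
eef_pos: [0.5518, 0.2547, 0.2033]
tool_rot: [0.001, 0.999, -0.047, 0.012]
contact_force: [-0.4, -0.7, -2.8]
gripper_width: 0.069
grasp_force: 120.3
```

```bash
for i in 1 2 3; do python3 chk.py|sed 's/res.*//'; done; python3 - <<'E'
from h import *
s=bot.read_camera("scene");cv2.imwrite("pics/s12.png",s[:,:,::-1]);t=bot.read_camera("top");cv2.imwrite("pics/t12.png",t[:,:,::-1])
for c,n in(("scene","lid_eye"),("top","lid"),("top","saggar")):print(c,n,[(np.round(b["uv"],1),round(b["p"],2)) for b in bot.boxes_of(c,n)])
for nm,C,z in(("lidtop",(.6443,.246),.1),("rim",(.6443,.246),.07)):
    a=np.radians(-5.6);c,q=np.cos(a),np.sin(a)
    P=[[C[0]+c*i*.058-q*j*.073,C[1]+q*i*.058+c*j*.073,z] for i,j in((-1,-1),(1,-1),(1,1),(-1,1))]
    for cm in("scene","top"):print(nm,cm,proj(cm,P).round(1).tolist())
for nm,im in(("scene",s),("top",t)):
    m=cv2.inRange(cv2.cvtColor(im,cv2.COLOR_RGB2HSV),(1,110,25),(15,255,255))
    for x in cv2.findContours(m,cv2.RETR_EXTERNAL,cv2.CHAIN_APPROX_NONE)[0]:
        b=cv2.boundingRect(x)
        if cv2.contourArea(x)>500 and b[0]<260 and b[1]<300:print(nm,b,cv2.approxPolyDP(x,2.5,True)[:,0].tolist())
E
```

```text
28.0 [0.55184529 0.25471999 0.20333874] [-0.42 -0.67 -2.84]
obs [[173.2, 180.4], [466.4, 179.1], [155.9, 20.0], [482.9, 20.0]] eye in tool [0.0897 0.0006 0.0633] roll/pitch/yaw deg [ 1.22 -1.13 -0.01] 
eye world [0.6426 0.2455 0.1422] base centre [0.6429 0.2465 0.0922] yaw -5.38 pitch up 0.25 y-axis slope -1.2
28.05 [0.55189415 0.25475346 0.20340579] [-0.19 -0.3  -2.27]
obs [[173.2, 180.5], [466.4, 179.0], [155.9, 20.0], [482.9, 20.0]] eye in tool [0.0897 0.0007 0.0634] roll/pitch/yaw deg [ 1.28 -1.13 -0.01] 
eye world [0.6426 0.2454 0.1422] base centre [0.6429 0.2465 0.0922] yaw -5.37 pitch up 0.25 y-axis slope -1.26
28.1 [0.55190805 0.25477225 0.20346137] [ 0.17 -0.62 -2.45]
obs [[173.6, 181.7], [466.3, 179.5], [155.7, 20.0], [482.9, 20.0]] eye in tool [0.0891 0.0011 0.0634] roll/pitch/yaw deg [ 1.62 -0.91 -0.1 ] 
eye world [0.642  0.2451 0.1423] base centre [0.6425 0.2465 0.0923] yaw -5.27 pitch up 0.48 y-axis slope -1.61
scene lid_eye [(array([380.5, 182.4]), 0.92), (array([187.5, 238.4]), 0.87)]
top lid [(array([172. , 162.3]), 0.88), (array([454.7, 178.2]), 0.61)]
top saggar [(
[... 1562 characters left out ...]
140, 79, 63) [[139, 140], [135, 166], [151, 179], [154, 187], [156, 167], [162, 166], [159, 189], [162, 193], [172, 190], [174, 199], [206, 202], [213, 157], [201, 145], [166, 142], [162, 156], [159, 154], [160, 141]]
top (62, 83, 27, 55) [[68, 83], [69, 89], [66, 90], [70, 88], [73, 93], [69, 96], [72, 97], [71, 103], [65, 107], [70, 106], [68, 116], [70, 111], [72, 116], [67, 121], [63, 119], [64, 124], [69, 124], [69, 131], [62, 132], [83, 137], [88, 88], [72, 87], [70, 83], [76, 88], [74, 91], [67, 87]]
top (106, 4, 72, 133) [[113, 4], [113, 16], [121, 33], [124, 33], [121, 35], [124, 41], [108, 50], [106, 55], [121, 77], [137, 73], [170, 136], [177, 131], [142, 68], [158, 60], [121, 5]]
```

Call:
servo_tool(
  motion=[0.04,0,0.1,0,0,0,1,0.04,0,0.15,0,0,0,1,0,0,0.1,0,0,0,1,0,0,0.05,0,0,0,1,0,0,0,0,0,0,1],
)

```text
t: 29.02
eef_pos: [0.5536, 0.2545, 0.1953]
tool_rot: [0.001, 0.999, -0.047, 0.012]
contact_force: [-0.3, 0.2, -2.1]
gripper_width: 0.072
grasp_force: 120.3
```

Call:
servo_tool(
  motion=[0,0,0,0,0,0,1,0,0,0,0,0,0,1,0,0,0,0,0,0,1,0,0,0,0,0,0,1,0,0,0,0,0,0,1],
)

```text
t: 29.65
eef_pos: [0.5536, 0.2546, 0.1954]
tool_rot: [0.001, 0.999, -0.047, 0.012]
contact_force: [0.7, 0.4, -1.8]
gripper_width: 0.071
grasp_force: 120.3
```

```bash
for i in 1 2; do python3 chk.py|sed 's/res.*//'; done; python3 - <<'E'
from h import *
s=bot.read_camera("scene");bot.read_camera("top")
for c,n in(("scene","jar_a_mid"),("scene","jar_b_mid"),("top","jar_a_mid"),("top","jar_b_mid")):print(c,n,[(np.round(b["uv"],1),round(b["p"],2)) for b in bot.boxes_of(c,n)])
# vertical gap in scene: lid/saggar profile at near-left column: value profile
h=cv2.cvtColor(s,cv2.COLOR_RGB2HSV)
for c in(165,172,178):print(c,[(k,int(h[k,c,1]),int(h[k,c,2])) for k in range(248,286,2)])
E
```

```text
29.65 [0.55363932 0.25457761 0.19538604] [ 0.7   0.39 -1.8 ]
obs [[175.1, 188.7], [465.6, 186.6], [156.8, 20.0], [482.9, 20.0]] eye in tool [0.0855 0.0014 0.0639] roll/pitch/yaw deg [ 1.62 -1.07 -0.03] 
eye world [0.6401 0.245  0.1336] base centre [0.6405 0.2464 0.0836] yaw -5.34 pitch up 0.31 y-axis slope -1.6
29.7 [0.55361825 0.25455109 0.19538944] [-0.64  0.61 -1.8 ]
obs [[174.4, 188.6], [465.4, 186.8], [155.7, 20.0], [483.0, 20.0]] eye in tool [0.0854 0.0006 0.0633] roll/pitch/yaw deg [ 1.13 -0.83 -0.08] 
eye world [0.6401 0.2458 0.1341] base centre [0.6406 0.2467 0.0841] yaw -5.3 pitch up 0.55 y-axis slope -1.11
scene jar_a_mid [(array([261.1, 217.1]), 0.61)]
scene jar_b_mid [(array([299.6, 225.3]), 0.88)]
top jar_a_mid [(array([273., 142.]), 0.89)]
top jar_b_mid [(array([173.8, 163.7]), 0.74), (array([284.3, 180.4]), 0.65)]
165 [(248, 152, 169), (250, 147, 170), (252, 148, 129), (254, 158, 97), (256, 163, 94), (258, 152, 79), (260, 157, 86), (262, 151, 96), (264, 161, 87), (266, 160, 91), (268, 154, 93), (270, 163, 97), (272, 152, 94), (274, 166, 92), (276, 175, 92), (278, 162, 93), (280, 178, 90), (282, 166, 89), (284, 104, 86)]
172 [(248, 160, 129), (250, 172, 86), (252, 157, 86), (254, 162, 82), (256, 154, 88), (258, 148, 100), (260, 159, 93), (262, 163, 91), (264, 161, 84), (266, 150, 78), (268, 167, 90), (270, 155, 94), (272, 159, 90), (274, 155, 92), (276, 164, 92), (278, 153, 95), (280, 155, 110), (282, 159, 88), (284, 156, 93)]
178 [(248, 151, 125), (250, 155, 89), (252, 152, 87), (254, 175, 86), (256, 152, 87), (258, 158, 84), (260, 162, 85), (262, 160, 89), (264, 149, 99), (266, 154, 93), (268, 167, 90), (270, 154, 88), (272, 172, 74), (274, 154, 91), (276, 149, 94), (278, 165, 94), (280, 155, 92), (282, 165, 91), (284, 145, 97)]
```

The lid crept 4 mm along the rod, which is now slightly nose-up. Taking back a little of the tilt and re-centring in x slowly.

Call:
servo_tool(
  motion=[0.03,0,0,0,-0.03,0,1,0.04,0,0,0,-0.02,0,1,0.05,0,0,0,0,0,1,0.04,0,0,0,0,0,1,0.03,0,0,0,0,0,1],
)

```text
t: 30.68
eef_pos: [0.5575, 0.2542, 0.1954]
tool_rot: [0.001, 0.999, -0.047, 0.008]
contact_force: [0.2, -0.5, -2.3]
gripper_width: 0.072
grasp_force: 120.3
```

```bash
for i in 1 2; do python3 chk.py|sed 's/res.*//'; done
```

```text
30.675 [0.55745832 0.25419271 0.19543171] [ 0.25 -0.46 -2.27]
obs [[175.7, 191.2], [465.3, 189.8], [156.7, 20.0], [482.9, 20.0]] eye in tool [0.0839 0.0003 0.0638] roll/pitch/yaw deg [ 0.66 -0.85 -0.14] 
eye world [0.642  0.2459 0.133 ] base centre [0.6421 0.2465 0.083 ] yaw -5.26 pitch up 0.09 y-axis slope -0.64
30.725 [0.55749403 0.25420055 0.19546575] [-0.03  0.6  -2.24]
obs [[174.4, 191.5], [465.1, 189.8], [155.8, 20.0], [483.0, 20.0]] eye in tool [0.084  0.0009 0.0633] roll/pitch/yaw deg [ 1.42 -1.01  0.  ] 
eye world [0.642  0.2452 0.1335] base centre [0.6421 0.2465 0.0836] yaw -5.38 pitch up -0.06 y-axis slope -1.4
```

Call:
servo_tool(
  motion=[0,0,0,0,0,0,1,0,0,0,0,0,0,1,0,0,0,0,0,0,1,0,0,0,0,0,0,1,0,0,0,0,0,0,1],
)

```text
t: 31.4
eef_pos: [0.5574, 0.2542, 0.1955]
tool_rot: [0.001, 0.999, -0.047, 0.008]
contact_force: [0.7, -0.3, -3.4]
gripper_width: 0.068
grasp_force: 120.3
```

Call:
servo_tool(
  motion=[0,0,0,0,0,0,1,0,0,0,0,0,0,1,0,0,0,0,0,0,1,0,0,0,0,0,0,1,0,0,0,0,0,0,1],
)

```text
t: 32.02
eef_pos: [0.5574, 0.2542, 0.1954]
tool_rot: [0.001, 0.999, -0.047, 0.008]
contact_force: [-1.3, 0.9, -2.8]
gripper_width: 0.07
grasp_force: 120.3
```

```bash
for i in 1 2; do python3 chk.py|sed 's/res.*//'; done
```

```text
32.025 [0.55740176 0.25420547 0.19543774] [-1.31  0.91 -2.78]
obs [[175.0, 193.6], [465.0, 191.8], [155.7, 20.0], [482.9, 20.0]] eye in tool [0.0829 0.0004 0.0633] roll/pitch/yaw deg [ 0.97 -0.9  -0.11] 
eye world [0.6409 0.2459 0.1335] base centre [0.641  0.2467 0.0835] yaw -5.28 pitch up 0.04 y-axis slope -0.94
32.075 [0.55739187 0.25419366 0.1954403 ] [ 0.06 -0.31 -2.18]
obs [[175.1, 194.7], [464.8, 192.5], [155.7, 20.0], [483.0, 20.0]] eye in tool [0.0823 0.001  0.0633] roll/pitch/yaw deg [ 1.48 -0.83 -0.08] 
eye world [0.6403 0.2454 0.1335] base centre [0.6405 0.2466 0.0836] yaw -5.31 pitch up 0.12 y-axis slope -1.46
```

Call:
servo_tool(
  motion=[0.03,0,0,0,-0.02,0,1,0.04,0,0,0,-0.015,0,1,0.05,0,0,0,0,0,1,0.04,0,0,0,0,0,1,0.03,0,0,0,0,0,1],
)

```text
t: 32.75
eef_pos: [0.5613, 0.2538, 0.1955]
tool_rot: [0.0, 0.999, -0.047, 0.006]
contact_force: [0.4, 0.1, -2.4]
gripper_width: 0.075
grasp_force: 120.3
```

Call:
servo_tool(
  motion=[0,0,0,0,0,0,1,0,0,0,0,0,0,1,0,0,0,0,0,0,1],
)

```text
t: 33.12
eef_pos: [0.5611, 0.2539, 0.1955]
tool_rot: [0.0, 0.999, -0.047, 0.006]
contact_force: [0.0, 0.1, -2.6]
gripper_width: 0.074
grasp_force: 120.3
```

```bash
for i in 1 2; do python3 chk.py|sed 's/res.*//'; done
```

```text
33.125 [0.56113061 0.2538676  0.1954696 ] [ 0.03  0.09 -2.55]
obs [[174.5, 194.7], [464.8, 192.5], [156.0, 20.0], [483.0, 20.0]] eye in tool [0.0827 0.0018 0.0632] roll/pitch/yaw deg [ 2.16 -1.17  0.09] 
eye world [0.644  0.2442 0.1332] base centre [0.6437 0.2461 0.0832] yaw -5.46 pitch up -0.54 y-axis slope -2.14
33.175 [0.56114709 0.25386665 0.19550136] [-0.73  0.19 -2.17]
obs [[174.7, 194.7], [464.8, 192.5], [155.8, 20.0], [483.0, 20.0]] eye in tool [0.0825 0.0013 0.0633] roll/pitch/yaw deg [ 1.8  -1.04  0.02] 
eye world [0.6439 0.2447 0.1332] base centre [0.6437 0.2462 0.0832] yaw -5.39 pitch up -0.4 y-axis slope -1.77
```

Call:
servo_tool(
  motion=[0,0,0,0,0,0,1,0,0,0,0,0,0,1,0,0,0,0,0,0,1,0,0,0,0,0,0,1,0,0,0,0,0,0,1],
)

```text
t: 33.85
eef_pos: [0.5612, 0.2538, 0.1955]
tool_rot: [0.0, 0.999, -0.047, 0.006]
contact_force: [1.3, 0.2, -1.6]
gripper_width: 0.074
grasp_force: 120.3
```

Call:
servo_tool(
  motion=[0,0,0,0,0,0,1,0,0,0,0,0,0,1,0,0,0,0,0,0,1,0,0,0,0,0,0,1,0,0,0,0,0,0,1],
)

```text
t: 34.48
eef_pos: [0.5612, 0.2539, 0.1955]
tool_rot: [0.0, 0.999, -0.047, 0.006]
contact_force: [-0.1, -0.1, -2.0]
gripper_width: 0.074
grasp_force: 120.3
```

```bash
for i in 1 2; do python3 chk.py|sed 's/res.*//'; done
```

```text
34.475 [0.5611829  0.25385053 0.1954967 ] [-0.1  -0.06 -2.01]
obs [[174.7, 194.7], [464.9, 192.5], [155.8, 20.0], [483.0, 20.0]] eye in tool [0.0825 0.0013 0.0633] roll/pitch/yaw deg [ 1.74 -1.07  0.01] 
eye world [0.6439 0.2447 0.1332] base centre [0.6437 0.2462 0.0832] yaw -5.38 pitch up -0.42 y-axis slope -1.72
34.525 [0.56116289 0.25384006 0.19547694] [ 0.22 -0.4  -2.38]
obs [[174.7, 194.7], [464.8, 192.6], [155.8, 20.0], [483.0, 20.0]] eye in tool [0.0825 0.0012 0.0632] roll/pitch/yaw deg [ 1.73 -1.03  0.02] 
eye world [0.6439 0.2447 0.1332] base centre [0.6437 0.2462 0.0832] yaw -5.39 pitch up -0.39 y-axis slope -1.7
```

The lid is still, centred within about 1 mm, aligned, level within about 1° and roughly 14 mm above the rim. Handing in.

```bash
python3 -c "
from station import bot
print(bot.hand_in())"
```

```text
the job is handed in; nothing more can be done
None
```

The job is handed in: the lid hangs still on the rod over the saggar, centred to about 1 mm, lined up and level to about 1–2°, with its underside about 14 mm above the rim and the jars still standing.

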